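# Make up two injector repair kits

## Robot

A 7-joint arm with a two-finger parallel gripper is mounted at the origin on the work surface. World frame = base frame: x ahead of the robot, y to its left, z up, the work surface at z = 0. Lengths are in mm, angles in rad, forces in N, time in s.
With the tool pointing down it reaches from about 400 to 850 mm from the base axis. Payload 6.9 kg.
Tool frame: the origin (TCP) lies midway between the tips of the shut fingers; the grasp point (between the pads) lies 19 mm behind it (arm.hold_point_z is the distance from the TCP to the grasp point, in mm); z points along the fingers, y is the direction in which the jaws open and shut (so a half turn about z gives the same grasp; the last joint's range is limited). The gripper opens to 85 mm and grips with 20 to 120 N. Pads are 22 mm wide; open, the fingers measure 114 mm over their backs; the gripper's body (76 mm by 85 mm) begins 54 mm behind the grasp point. The pads swing forward as they close: fully open they stand 13 mm farther back than shut.
Start: joints at [1.399, 0.507, -0.238, 1.5, 0.126, 1.149, -0.155], TCP at [171.371, -601.035, 231.275] pointing down, gripper open.
Joint ranges: [-3.08, 3.08], [-0.24, 2.05], [-1.43, 1.35], [0, 2.5], [-1.52, 4.66], [0.17, 1.96], [-2.89, 2.89]. Speed limits (rad/s): [2.39, 2.39, 3.14, 3.14, 3.14, 3.14, 3.14].

## Interface

Orientations are given as a 3x3 rotation matrix whose columns are the frame's x, y, z axes.
In Python, from plant import arm gives the robot as it stands.
- The arm moves only by the shell command python3 -m crank 'ROWS' [OPENING] [FORCE]. ROWS is JSON, a list of rows, each a list of 6 numbers: the shift along the world's x, y, z in m, then the turn, a rotation vector about the world's x, y, z in rad. A call has 1 to 5 rows; each row is the pose to reach, as a shift and turn from the pose commanded when the call began; what a row does not reach only later rows make up. A row lasts 1/12 s, in which the tool goes at most 41.7 mm and 7.16 degrees, less where a joint would pass 70% of its speed; a pose out of reach is approached as far as the arm can. A call with a gripper value outside its range is refused whole. OPENING is the gripper's target within -1 to 1 (shut at 1, half-way at 0, fully open at -1), set as the call begins (- or left out, the last holds). The fingers move at their own pace and stop on an object; FORCE is the grip in N (left out, the last holds). Time passes only in rows, so rows that repeat a pose let the fingers close. It gives the time, the measured TCP pose, the force and the opening at its end, in the units of the state.
- arm.read_state(): the state, without advancing time (a new reading comes with each control period).
- arm.capture(name): name is "scene" or "top"; returns a dict with "image" (420x560x3 uint8, red, green, blue), "K" (3x3 intrinsics, pixels), "k1" (the pictures are not rectified: a ray, as slopes to the right and down, at radius r is drawn at 1 + k1 r^2 times it, then the intrinsics apply), "R" (3x3) and "t" (3): a world point X has camera coordinates R X + t. Camera axes: x right, y down, z forward; pixel columns grow to the right and rows downward; lengths in mm; the calibration is good to about 2 mm. A picture is of the moment at which its call begins. There is no depth.
- arm.finish_job(): hands the job in, once; it reports no verdict.
Trained networks look in a picture, given as the dict that the camera call returned (one of the last four; its "shot" number tells which), for a name from the list of things; names that differ only in an ending like _2 or _b are one class to them, and where a whole thing is asked for, a point or a joint stands for the part that bears it (a point fixed in the world has none). Each returns a list of dicts, best first, with "score" (0 to 1); they miss things now and then, are a little off and sometimes report something else, mostly with a low value. They report only what shows in the picture. A call takes as long as a camera call. They do not tell look-alikes from the thing itself.
- arm.boxes_of(target, picture): "bbox" ([left, top, right, bottom] as shares, 0 to 1, of the picture: columns of its width, rows of its height, round what is visible of it).
- arm.trace(target, picture): "pixels" (420x560 bool, what is visible of it) and "bbox" ([left, top, right, bottom] as shares, 0 to 1, of the picture: columns of its width, rows of its height, round what is visible of it).
The state is a dict: "t": time; "joint_positions": joint angles; "qvel": joint speeds; "effort": joint torques, N m; "ee_pos": TCP position; "eef_rot": TCP orientation; "contact_force": force on the tool from outside, world axes, zero at the start; "ft_torque": the same for the moment, N m; "opening": finger opening in mm.
Only numpy, scipy, OpenCV 4.12 (cv2) and the standard library are available. Lean on these libraries where they do the work, as an engineer would, in place of code of your own. Each camera call takes 0.05 s, during which the arm holds its last target.

## Task

Make up two kits from the parts on the bench, one part to a compartment: stand the tall nozzle and the hexagonal cap nut upright, as they stand now, in the two-compartment tray, and put the spacer sleeve, the forked clamp and the R-clip, which you must first pull sideways out of the cross-drilled pin, in the three-compartment tray, the sleeve on end and the clamp and the clip lying flat. Any compartment of the right tray will do, but each part must rest on the floor of its own; leave the short nozzle standing where it is.

Things in the scene. Friction and masses are not known exactly. Their poses are not given: they have to be found in the camera images.
- tray_two: Low blue painted kit tray, fixed to the bench, with two equal compartments in a row: 156 x 98 mm outside, floor 3 mm thick, walls 4 mm thick and 10 mm high over the bench. Each compartment is 72 (x) x 90 (y) mm inside. Origin: centre of the underside, on the bench. x runs along the row, z up; compartment centres at x = -38 and +38 mm, y = 0.
- tray_three: Low blue painted kit tray, fixed to the bench, with three equal compartments in a row: 232 x 98 mm outside, floor 3 mm thick, walls 4 mm thick and 10 mm high over the bench. Each compartment is 72 (x) x 90 (y) mm inside. Origin: centre of the underside, on the bench. x runs along the row, z up; compartment centres at x = -76, 0 and +76 mm, y = 0.
- pin (a point): Upright cross-drilled steel pin, 18 mm thick, top 59 mm over the bench, on a fixed fixture. Point: middle of its 8 mm cross hole, 40 mm over the bench; x along the hole towards the clip's loop, z up. Under hole and loop a lug 14 mm wide (y), top at 36 mm, x -16 to +50 mm; below it a base plate, x -34 to +62, y -28 to +28 mm, top at 10 mm.
- clip_loop (a point): R-shaped clip of 5 mm steel wire, rigid, flat, through the pin's hole; slides freely out along its +x, free after 32 mm. Point: centre of its loop, mid-wire, 30 mm from the pin's axis. Loop 31 mm wide, flanks straight along x at y = +-15.5 mm, end at x = 15.5. Straight leg (y = 0) to x = -48.5; short outer leg beside the pin at y = 13.5, to x = -39, end bent out to y = 20. z up. 35 g.
- tall_nozzle_mid (a point): Tall injector nozzle of bright steel, standing on its wide end: body 28 mm in diameter up to 34 mm, then a 15 mm shank and a narrow tip, 64 mm tall in all. The point is on its axis half-way up (32 mm over its foot); z up. About 0.17 kg.
- short_nozzle_mid (a point): Short injector nozzle of bright steel, same form but smaller, standing: body 22 mm in diameter up to 20 mm, 38 mm tall in all. The point is on its axis half-way up (19 mm); z up. Not part of either kit.
- cap_nut_mid (a point): Hexagonal cap nut of dark steel, standing on its hexagon: 32 mm across flats (37 mm across corners) up to 28 mm, then a round 26 mm nose with a dark bore, 36 mm tall in all. The point is on its axis half-way up (18 mm); z up, x at right angles to a pair of flats.
- sleeve_mid (a point): Plain round spacer sleeve (short tube) of bright steel, standing on end: 36 mm outside, 22 mm inside, 24 mm tall. The point is on its axis half-way up (12 mm).
- yoke_mid (a point): Forked hold-down clamp of dark steel, lying flat: 60 (x) x 26 (y) x 18 (z) mm with parallel sides; the two prongs point to +x, a dark bolt hole near the other end. The point is its centre, 9 mm up.
Mind the look-alikes: they are no part of the job. Leave any green or orange look-alike of the part that bears sleeve_mid alone. What is shaped like the part that bears yoke_mid but pink is not meant.

How it is judged:
By the outcome, as a careful person would: the job done as asked, in the order asked, and still so for the second after the job is handed in, with the robot touching nothing.
It also fails if it takes over 128 s, if anything falls off the work surface, if the arm or the gripper's body presses on something with over 40 N, if the wrist force passes 120 N, or if a joint passes its speed limit or range.

## Working session

There is one attempt and no reset: what is moved stays moved. The work goes in short steps, Python scripts to look and compute and a shell command to move; the robot and the scene stay as the last step left them, time stands still between calls to the robot, and variables do not carry over. Pictures are saved under pics/ and viewed, and the job is handed in when it is done.

```bash
ls; mkdir -p pics
python3 - <<'E'
from plant import arm
import cv2
s=arm.read_state(); print(s['t'],s['ee_pos'],s['eef_rot'],s['opening'],arm.hold_point_z)
for n in('scene','top'):
    p=arm.capture(n); cv2.imwrite(f'pics/{n}0.png',p['image'][:,:,::-1]); print(n,p['K'],p['k1'],p['R'],p['t'])
E
```

```text
pics
0.0 [ 171.19937186 -600.56239199  230.40244116] [[ 9.61658047e-01  2.74250869e-01 -5.11880204e-04]
 [ 2.74251347e-01 -9.61656430e-01  1.76312942e-03]
 [-8.71311425e-06 -1.83591143e-03 -9.99998315e-01]] 85.54255409577685 18.700000000000003
scene [[439.62429646   0.         283.38652293]
 [  0.         439.62429646 208.44804184]
 [  0.           0.           1.        ]] -0.12183009731193745 [[-0.79672385  0.60432118 -0.00519831]
 [ 0.4688046   0.61258781 -0.63636344]
 [-0.38138348 -0.50944291 -0.77137187]] [ 493.37798836 -244.24344598 1056.73302516]
top [[403.56166714   0.         278.83944689]
 [  0.         403.56166714 202.58030098]
 [  0.           0.           1.        ]] -0.05262654580807418 [[-0.02777248 -0.99917865  0.02950798]
 [-0.99165954  0.02382281 -0.12666423]
 [ 0.12585723 -0.03277965 -0.99150666]] [-5.98725588e-01  5.98176149e+02  7.40597311e+02]
```

View pics/scene0.png

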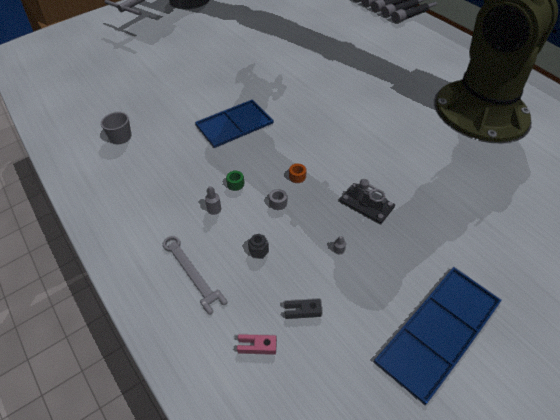

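View pics/top0.png

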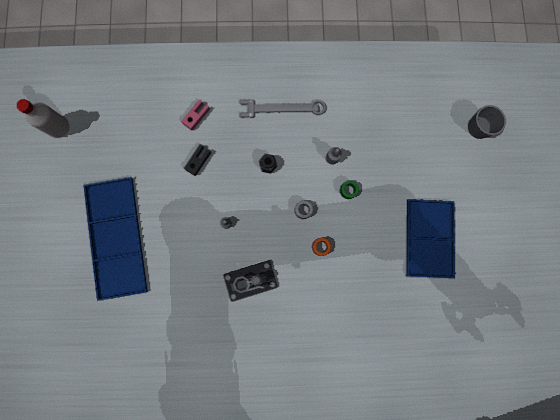

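```bash
cat > h.py <<'E'
import numpy as np, cv2
from plant import arm
def D(p): return np.array([p['k1'],0,0,0,0.])
def ray(p,uv):
    n=cv2.undistortPoints(np.array(uv,float).reshape(-1,1,2),p['K'],D(p)).reshape(-1,2)
    d=np.c_[n,np.ones(len(n))]@p['R']; c=-p['R'].T@p['t']; return c,d
def at_z(p,uv,z):
    c,d=ray(p,uv); return c+d*((z-c[2])/d[:,2])[:,None]
def proj(p,X):
    r,_=cv2.Rodrigues(p['R']); return cv2.projectPoints(np.array(X,float).reshape(-1,1,3),r,p['t'],p['K'],D(p))[0].reshape(-1,2)
def crop(p,x0,y0,x1,y1,f,name):
    im=cv2.resize(p['image'][y0:y1,x0:x1,::-1],None,fx=f,fy=f,interpolation=cv2.INTER_CUBIC); cv2.imwrite(name,im)
E
python3 - <<'E'
from h import *
np.set_printoptions(precision=1,suppress=True)
P={}
for n in('scene','top'):
    p=arm.capture(n);P[n]=p
    for t in['tray_two','tray_three','pin','clip_loop','tall_nozzle_mid','short_nozzle_mid','cap_nut_mid','sleeve_mid','yoke_mid']:
        for r in arm.trace(t,p)[:4]:
            m=r['pixels'];ys,xs=np.nonzero(m);
            print(n,t,round(r['score'],2),'area',m.sum(),'c',xs.mean().round(1),ys.mean().round(1),'box',xs.min(),ys.min(),xs.max(),ys.max(), 'w',at_z(p,[xs.mean(),ys.mean()],10)[0])
p=P['top']; crop(p,180,80,370,310,2.6*1.0,'pics/topc.png')
p=P['scene']; crop(p,190,140,410,370,2.6,'pics/scenec.png')
print(arm.read_state()['t'])
E
```

```text
scene tray_two 0.9 area 1904 c 233.2 122.7 box 196 100 272 146 w [ 525.  -316.3   10. ]
scene tray_three 0.64 area 8246 c 437.5 334.6 box 374 268 499 403 w [550.8 314.3  10. ]
scene pin 0.8 area 1022 c 366.6 202.8 box 341 180 393 222 w [450.5  46.2  10. ]
scene clip_loop 0.71 area 156 c 374.1 193.5 box 356 184 384 201 w [421.6  37.9  10. ]
scene clip_loop 0.37 area 334 c 212.3 201.4 box 205 187 220 214 w [ 687.9 -139.9   10. ]
scene tall_nozzle_mid 0.75 area 334 c 212.3 201.3 box 205 186 220 214 w [ 687.7 -139.9   10. ]
scene short_nozzle_mid 0.5 area 166 c 339.5 246.0 box 334 237 345 254 w [560.8  90.2  10. ]
scene cap_nut_mid 0.69 area 431 c 258.2 246.1 box 248 234 269 258 w [677.1   1.5  10. ]
scene sleeve_mid 0.8 area 300 c 277.3 199.1 box 269 189 286 209 w [583.3 -67.1  10. ]
scene sleeve_mid 0.79 area 276 c 297.0 172.4 box 289 163 305 181 w [ 507.5 -100.8   10. ]
scene sleeve_mid 0.53 area 309 c 234.1 180.3 box 225 171 243 190 w [ 622.8 -161.2   10. ]
scene yoke_mid 0.67 area 718 c 302.9 308.1 box 284 298 322 319 w [690.1 146.   10. ]
scene yoke_mid 0.67 area 688 c 257.3 344.0 
[... 378 characters left out ...]
 tall_nozzle_mid 0.59 area 208 c 333.2 154.8 box 325 147 341 163 w [ 697.2 -130.7   10. ]
top short_nozzle_mid 0.68 area 243 c 333.2 155.4 box 325 147 341 164 w [ 695.9 -130.8   10. ]
top short_nozzle_mid 0.53 area 111 c 224.7 222.3 box 219 217 230 228 w [564.7  91.3  10. ]
top cap_nut_mid 0.62 area 301 c 267.3 163.4 box 259 153 276 174 w [681.9   4.1  10. ]
top sleeve_mid 0.76 area 203 c 320.9 246.2 box 312 238 330 255 w [512.4 -98.   10. ]
top sleeve_mid 0.53 area 166 c 302.9 209.4 box 294 201 311 218 w [586.6 -64.7  10. ]
top yoke_mid 0.75 area 352 c 194.8 115.4 box 183 101 208 129 w [786.  150.5  10. ]
top yoke_mid 0.59 area 425 c 197.7 159.5 box 185 145 210 174 w [693.2 144.5  10. ]
1.1
```

```bash
python3 -c "
import cv2;print(cv2.imread('pics/topc.png').shape)"
```

```text
(598, 494, 3)
```

View pics/topc.png

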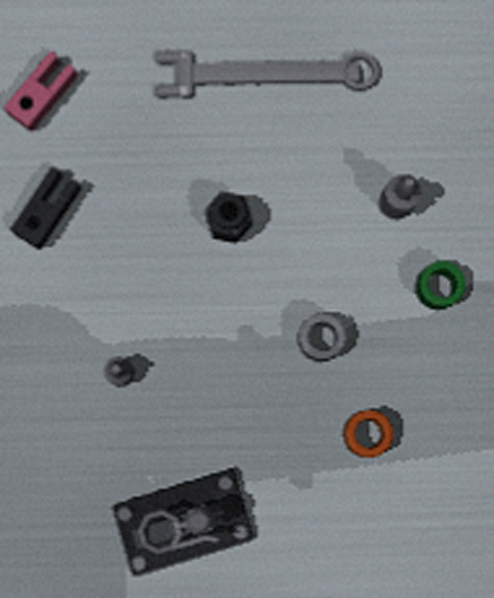

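View pics/scenec.png

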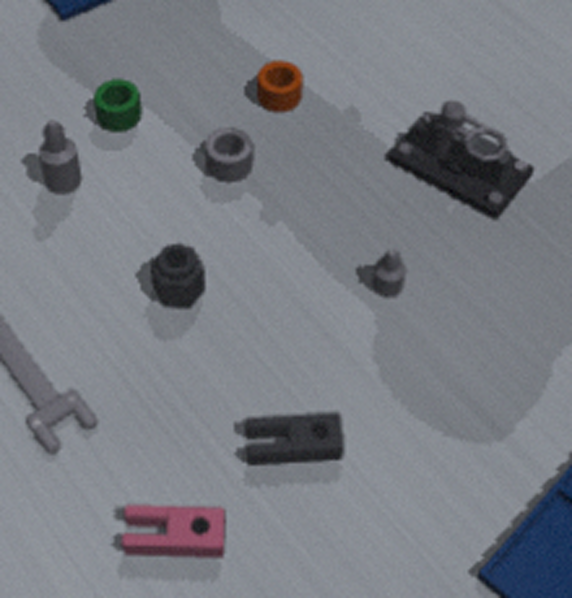

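```bash
cat > fit.py <<'E'
from h import *
from scipy.optimize import minimize
a=np.linspace(0,2*np.pi,32,endpoint=False)
def cyl(r,z0,z1): return np.array([[r*np.cos(t),r*np.sin(t),z] for z in(z0,z1) for t in a])
def box(x0,x1,y0,y1,z0,z1): return np.array([[x,y,z] for x in(x0,x1) for y in(y0,y1) for z in(z0,z1)])
hexa=np.array([[32/np.sqrt(3)*np.cos(t),32/np.sqrt(3)*np.sin(t),z] for z in(0,28) for t in np.pi/6+np.arange(6)*np.pi/3])
M={'tall_nozzle_mid':[cyl(14,0,34),cyl(7.5,34,50),cyl(3.5,50,64)],
'short_nozzle_mid':[cyl(11,0,20),cyl(5,20,38)],
'cap_nut_mid':[hexa,cyl(13,28,36)],'sleeve_mid':[cyl(18,0,24)],'yoke_mid':[box(-30,30,-13,13,0,18)],
'pin':[box(-34,62,-28,28,0,10),box(-16,50,-7,7,10,36),cyl(9,10,59)],
'tray_two':[box(-78,78,-49,49,0,10)],'tray_three':[box(-116,116,-49,49,0,10)]}
S=8
def render(p,parts,x,y,w,bb):
    c,s=np.cos(w),np.sin(w);R=np.array([[c,-s,0],[s,c,0],[0,0,1]])
    im=np.zeros(((bb[3]-bb[1])*S,(bb[2]-bb[0])*S),np.uint8)
    for V in parts:
        uv=(proj(p,V@R.T+[x,y,0])-[bb[0],bb[1]]+.5)*S
        h=cv2.convexHull(uv.astype(np.float32)).astype(np.int32); cv2.fillConvexPoly(im,h,255)
    return cv2.resize(im,(bb[2]-bb[0],bb[3]-bb[1]),interpolation=cv2.INTER_AREA)/255.
def fit(name,p,m,x0,y0,ws):
    ys,xs=np.nonzero(m);bb=[max(xs.min()-12,0),max(ys.min()-12,0),min(xs.max()+12,560),min(ys.max()+12,420)]
    mm=m[bb[1]:bb[3],bb[0]:bb[2]].astype(float)
    def cost(v):
        r=render(p,M[name],v[0],v[1],v[2]/50 if len(v)>2 else 0,bb); return 1-np.minimum(r,mm).sum()/np.maximum(r,mm).sum()
    best=None
    for w in ws:
        v0=[x0,y0]+([w*50] if w is not None else [])
        n=len(v0); sim=np.array([v0]+[[v0[j]+(8 if j==i else 0) for j in range(n)] for i in range(n)])
        r=minimize(cost,v0,method='Nelder-Mead',options=dict(initial_simplex=sim,xatol=.05,fatol=1e-4))
        if best is None or r.fun<best.fun: best=r
    return best
E
python3 - <<'E'
from fit import *
np.set_printoptions(precision=2,suppress=True)
start={'tall_nozzle_mid':(690,-135,[None]),'short_nozzle_mid':(562,91,[None]),'cap_nut_mid':(680,2,[0,.26,.52,.78]),'sleeve_mid':(584,-66,[None]),'yoke_mid':(692,145,[-.4,-.7,-1.]),'pin':(450,40,[1.2,1.5,1.8,2.1]),'tray_two':(523,-319,[0,1.57]),'tray_three':(543,311,[1.4,1.57,1.8])}
for n in('scene','top'):
    p=arm.capture(n)
    for t,(x,y,ws) in start.items():
        c0=proj(p,[[x,y,15]])[0]; rs=arm.trace(t,p)
        rs=[r for r in rs if np.hypot(*(np.argwhere(r['pixels']).mean(0)[::-1]-c0))<15]
        if not rs: print(n,t,'none');continue
        b=fit(t,p,rs[0]['pixels'],x,y,ws); v=b.x.copy()
        if len(v)>2:v[2]/=50
        print(n,t,v,'iou',round(1-b.fun,3))
print(arm.read_state()['t'])
E
```

```text
scene tall_nozzle_mid [ 692.05 -129.55] iou 0.927
scene short_nozzle_mid [560.81  90.11] iou 0.868
scene cap_nut_mid [679.27   4.24  -0.22] iou 0.961
scene sleeve_mid [582.64 -65.84] iou 0.783
scene yoke_mid [689.5  145.54  -0.56] iou 0.924
scene pin [450.56  29.77   1.84] iou 0.884
scene tray_two [ 520.57 -323.46    3.09] iou 0.939
scene tray_three [536.88 311.82   0.15] iou 0.98
top tall_nozzle_mid [ 693.91 -129.26] iou 0.847
top short_nozzle_mid [563.88  89.91] iou 0.921
top cap_nut_mid [681.23   4.74   0.66] iou 0.914
top sleeve_mid [586.36 -64.81] iou 0.703
top yoke_mid [692.76 144.61  -0.61] iou 0.877
top pin [453.57  29.75   1.86] iou 0.828
top tray_two [ 522.53 -323.78   -0.07] iou 0.971
top tray_three [540.18 311.01   0.15] iou 0.975
2.0
```

```bash
python3 -m crank '[[0.13,0.118,-0.02,0,0,0],[0.13,0.118,-0.02,0,0,0],[0.13,0.118,-0.02,0,0,0],[0.13,0.118,-0.02,0,0,0],[0.13,0.118,-0.02,0,0,0]]' -1 40
```

```text
t: 2.42
ee_pos: [307.7, -477.0, 211.1]
eef_rot: [[0.959, 0.283, 0.003], [0.283, -0.959, 0.003], [0.004, -0.002, -1.0]]
contact_force: [0.6, 0.7, 0.4]
opening: 85.6
```

Run:
```python
from fit import *
np.set_printoptions(precision=2,suppress=True)
# nut yaw refine
for n in('scene','top'):
    p=arm.capture(n)
    rs=arm.trace('cap_nut_mid',p); r=rs[0]; m=r['pixels']
    ys,xs=np.nonzero(m);bb=[xs.min()-12,ys.min()-12,xs.max()+12,ys.max()+12];mm=m[bb[1]:bb[3],bb[0]:bb[2]].astype(float)
    for w in np.arange(-.5,.55,.1):
        b=min((1-np.minimum(q:=render(p,M['cap_nut_mid'],x,y,w,bb),mm).sum()/np.maximum(q,mm).sum(),x,y) for x in np.arange(677,685,1) for y in np.arange(1,8,1)); print(n,round(w,2),np.array(b))
    u=proj(p,[[680,4,28]])[0].astype(int)
    crop(p,u[0]-25,u[1]-25,u[0]+25,u[1]+25,10,f'pics/nut_{n}.png')
```

```text
scene -0.5 [  0.1 679.    4. ]
scene -0.4 [  0.07 679.     4.  ]
scene -0.3 [  0.05 679.     4.  ]
scene -0.2 [  0.05 679.     4.  ]
scene -0.1 [  0.06 679.     4.  ]
scene -0.0 [  0.07 679.     4.  ]
scene 0.1 [  0.08 679.     4.  ]
scene 0.2 [  0.09 679.     4.  ]
scene 0.3 [  0.09 679.     4.  ]
scene 0.4 [  0.1 679.    4. ]
scene 0.5 [  0.1 679.    4. ]
top -0.5 [  0.13 682.     5.  ]
top -0.4 [  0.12 682.     5.  ]
top -0.3 [  0.12 681.     5.  ]
top -0.2 [  0.12 682.     5.  ]
top -0.1 [  0.13 682.     5.  ]
top -0.0 [  0.14 682.     5.  ]
top 0.1 [  0.14 682.     5.  ]
top 0.2 [  0.14 682.     5.  ]
top 0.3 [  0.14 682.     5.  ]
top 0.4 [  0.14 682.     5.  ]
top 0.5 [  0.13 682.     5.  ]
```

```bash
python3 -c "
from plant import arm
s=arm.read_state();print(s['t'],s['ee_pos'],s['joint_positions'])"; python3 -m crank '[[0.13,0.118,-0.02,0,0,0],[0.13,0.118,-0.02,0,0,0],[0.13,0.118,-0.02,0,0,0],[0.13,0.118,-0.02,0,0,0],[0.13,0.118,-0.02,0,0,0]]';python3 -m crank '[[0.13,0.118,-0.02,0,0,0],[0.13,0.118,-0.02,0,0,0],[0.13,0.118,-0.02,0,0,0],[0.13,0.118,-0.02,0,0,0],[0.13,0.118,-0.02,0,0,0]]';python3 -m crank '[[0.120,0.105,-0.03,0,0,0],[0.120,0.105,-0.03,0,0,0],[0.120,0.105,-0.03,0,0,0],[0.120,0.105,-0.03,0,0,0],[0.120,0.105,-0.03,0,0,0]]'; python3 -m crank '[[0,0,0,0,0,0],[0,0,0,0,0,0]]'
```

```text
2.6167 [ 300.98180579 -483.52074495  211.43781984] [ 1.14509813  0.43999256 -0.26242287  1.68080518  0.1296294   1.03756282
 -0.45226949]
t: 3.03
ee_pos: [435.9, -360.5, 191.0]
eef_rot: [[0.96, 0.279, 0.003], [0.279, -0.96, 0.003], [0.004, -0.002, -1.0]]
contact_force: [1.4, -0.3, 0.1]
opening: 85.4
t: 3.45
ee_pos: [565.8, -241.9, 170.7]
eef_rot: [[0.96, 0.279, 0.003], [0.279, -0.96, 0.004], [0.004, -0.003, -1.0]]
contact_force: [0.2, 1.2, 0.3]
opening: 85.4
t: 3.87
ee_pos: [685.4, -135.1, 139.0]
eef_rot: [[0.96, 0.281, 0.001], [0.281, -0.96, 0.006], [0.002, -0.005, -1.0]]
contact_force: [-0.8, 1.0, 0.1]
opening: 85.5
t: 4.03
ee_pos: [680.8, -144.6, 140.7]
eef_rot: [[0.962, 0.272, -0.001], [0.272, -0.962, -0.001], [-0.002, 0.001, -1.0]]
contact_force: [0.3, -0.5, 0.2]
opening: 85.3
```

```bash
python3 -m crank '[[0.012,0.0125,-0.02,0,0,0],[0.012,0.0125,-0.03,0,0,0],[0.012,0.0125,-0.04,0,0,0],[0.012,0.0125,-0.04,0,0,0],[0.012,0.0125,-0.04,0,0,0]]' -1 40
python3 - <<'E'
from h import *
p=arm.capture('scene');crop(p,150,130,310,250,5,'pics/n1.png')
s=arm.read_state();print(s['ee_pos'])
E
```

```text
t: 4.45
ee_pos: [692.2, -131.5, 100.9]
eef_rot: [[0.962, 0.272, -0.002], [0.272, -0.962, -0.001], [-0.002, 0.0, -1.0]]
contact_force: [0.6, -0.2, 1.1]
opening: 85.3
[ 692.83394716 -131.21743469  101.66647436]
```

View pics/n1.png

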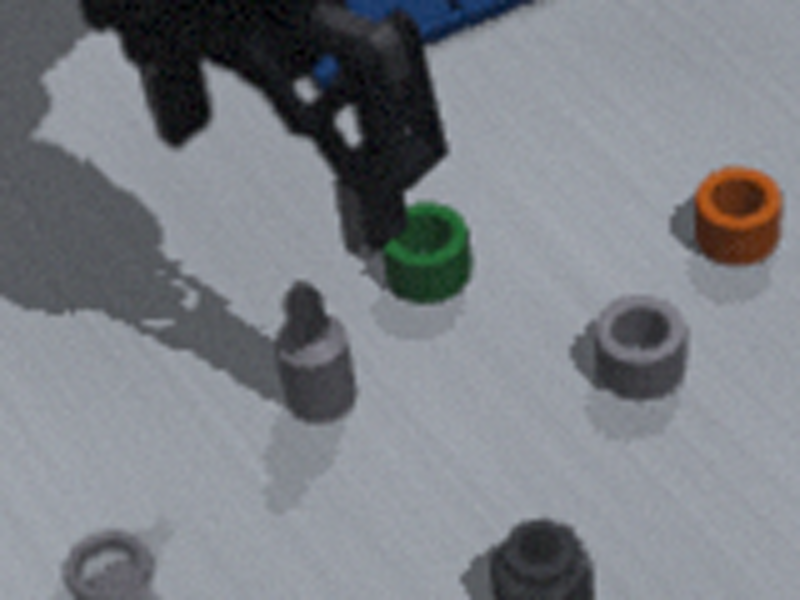

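```bash
python3 -c "
from h import *
p=arm.capture('scene');d=np.array([.272,-.962,0]);c=np.array([692.8,-131.2,114])
print(proj(p,[c+49*d,c-49*d]))"
python3 -m crank '[[0,0.001,-0.03,0,0,0],[0,0.001,-0.06,0,0,0],[0,0.001,-0.075,0,0,0],[0,0.001,-0.085,0,0,0],[0,0.001,-0.093,0,0,0]]'
```

```text
[[185.39168989 156.02258288]
 [225.4875789  179.46283308]]
t: 4.97
ee_pos: [693.4, -129.0, 8.0]
eef_rot: [[0.962, 0.274, 0.0], [0.274, -0.962, -0.0], [0.0, 0.0, -1.0]]
contact_force: [0.5, -0.4, 0.2]
opening: 85.0
```

Calibration matches the picture (predicted tips 185,156 / 225,179 are where they appear). Close and lift.

```bash
python3 -m crank '[[0,0,0,0,0,0],[0,0,0,0,0,0],[0,0,0,0,0,0],[0,0,0,0,0,0],[0,0,0,0,0,0]]' 1 50;  python3 -m crank '[[0,0,0,0,0,0],[0,0,0,0,0,0],[0,0,0,0,0,0],[0,0,0,0,0,0],[0,0,0,0,0,0]]'; python3 -m crank '[[0,0,0.01,0,0,0],[0,0,0.03,0,0,0],[0,0,0.06,0,0,0],[0,0,0.08,0,0,0],[0,0,0.09,0,0,0]]'
python3 - <<'E'
from h import *
p=arm.capture('scene');crop(p,150,130,310,250,5,'pics/n2.png')
s=arm.read_state();print(s['ee_pos'],s['opening'],s['contact_force'])
E
```

```text
t: 5.38
ee_pos: [694.2, -128.7, 9.6]
eef_rot: [[0.962, 0.274, 0.002], [0.274, -0.962, -0.0], [0.002, 0.001, -1.0]]
contact_force: [-2.5, 1.2, 11.8]
opening: 27.1
t: 5.8
ee_pos: [694.1, -128.7, 9.7]
eef_rot: [[0.962, 0.274, 0.002], [0.274, -0.962, -0.0], [0.002, 0.001, -1.0]]
contact_force: [-0.6, -0.1, 5.9]
opening: 26.6
t: 6.22
ee_pos: [694.7, -128.6, 101.9]
eef_rot: [[0.962, 0.274, 0.004], [0.274, -0.962, -0.0], [0.004, 0.001, -1.0]]
contact_force: [0.6, 0.1, -0.8]
opening: 26.3
[ 695.11670445 -128.62951622  102.72609809] 26.25003605071462 [ 1.31183148 -0.91326148 -0.98535768]
```

View pics/n2.png

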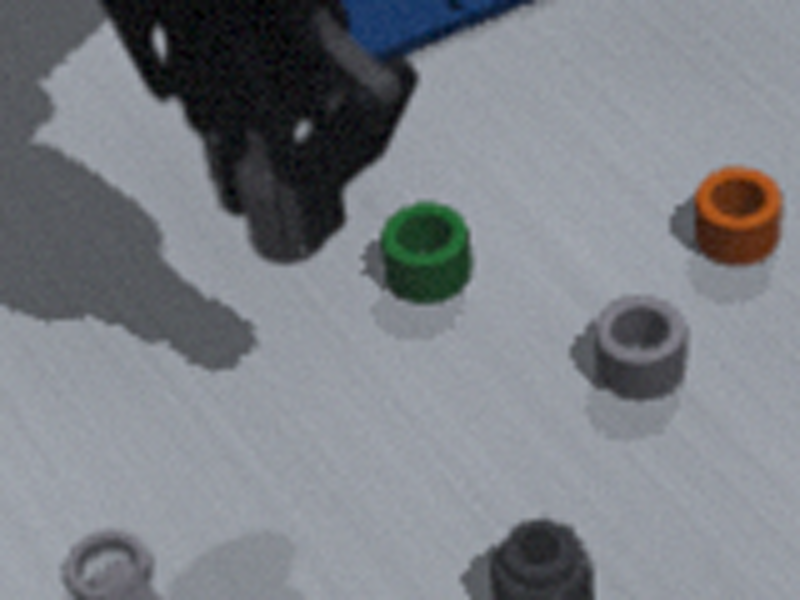

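```bash
python3 -m crank '[[-0.021,-0.019,0.005,0,0,-0.034],[-0.042,-0.039,0.01,0,0,-0.068],[-0.063,-0.058,0.01,0,0,-0.102],[-0.084,-0.077,0.01,0,0,-0.136],[-0.106,-0.096,0.01,0,0,-0.168]]'; python3 -m crank '[[-0.021,-0.019,0,0,0,-0.034],[-0.042,-0.039,0,0,0,-0.068],[-0.063,-0.058,0,0,0,-0.102],[-0.084,-0.077,0,0,0,-0.136],[-0.105,-0.096,0,0,0,-0.168]]';python3 -m crank '[[0,0,-0.02,0,0,0],[0,0,-0.03,0,0,0],[0,0,-0.04,0,0,0],[0,0,-0.05,0,0,0],[0,0,-0.05,0,0,0]]'
python3 - <<'E'
from h import *
p=arm.capture('scene');crop(p,170,60,310,165,5.5,'pics/n3.png')
s=arm.read_state();print(s['ee_pos'],s['opening'],s['contact_force'])
E
```

```text
t: 6.68
ee_pos: [585.6, -225.0, 107.2]
eef_rot: [[0.994, 0.108, -0.002], [0.108, -0.994, 0.001], [-0.002, -0.001, -1.0]]
contact_force: [0.7, -0.5, -2.7]
opening: 26.6
t: 7.1
ee_pos: [480.5, -320.9, 107.2]
eef_rot: [[0.998, -0.06, -0.002], [-0.06, -0.998, 0.001], [-0.002, -0.001, -1.0]]
contact_force: [-0.0, 0.8, -1.9]
opening: 26.3
t: 7.52
ee_pos: [482.1, -318.6, 55.8]
eef_rot: [[0.998, -0.056, -0.003], [-0.056, -0.998, 0.003], [-0.003, -0.003, -1.0]]
contact_force: [0.4, 1.0, -1.9]
opening: 25.9
[ 482.44681492 -319.03079275   56.884141  ] 26.319363392725517 [ 0.00778868  0.04514683 -1.91435991]
```

View pics/n3.png

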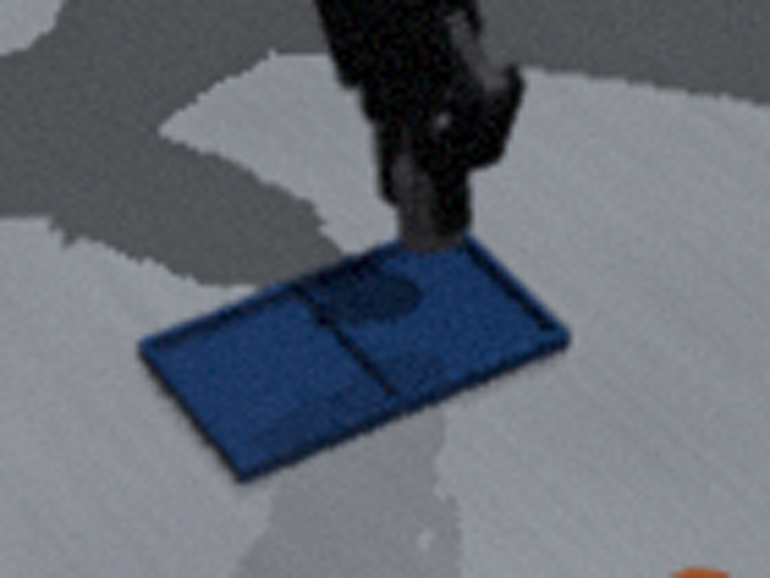

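```bash
python3 -m crank '[[0.001,-0.002,-0.02,0,0,0],[0.001,-0.002,-0.03,0,0,0],[0.001,-0.002,-0.036,0,0,0],[0.001,-0.002,-0.04,0,0,0],[0.001,-0.002,-0.0415,0,0,0]]'; python3 -m crank '[[0,0,-0.0005,0,0,0],[0,0,-0.001,0,0,0],[0,0,-0.0015,0,0,0],[0,0,-0.002,0,0,0]]'
```

```text
t: 7.98
ee_pos: [483.3, -322.2, 16.4]
eef_rot: [[0.998, -0.058, -0.001], [-0.058, -0.998, 0.0], [-0.001, -0.0, -1.0]]
contact_force: [0.0, 0.9, -2.0]
opening: 26.3
t: 8.32
ee_pos: [483.6, -322.7, 15.2]
eef_rot: [[0.998, -0.058, 0.001], [-0.058, -0.998, -0.0], [0.001, 0.0, -1.0]]
contact_force: [0.5, 0.1, -1.9]
opening: 26.5
```

```bash
python3 -m crank '[[0,0,-0.001,0,0,0],[0,0,-0.0015,0,0,0],[0,0,-0.0015,0,0,0]]'; python3 -m crank '[[0,0,-0.0005,0,0,0],[0,0,-0.001,0,0,0],[0,0,-0.001,0,0,0]]'
```

```text
t: 8.57
ee_pos: [483.3, -322.6, 13.3]
eef_rot: [[0.998, -0.058, -0.0], [-0.058, -0.998, -0.0], [-0.0, 0.0, -1.0]]
contact_force: [0.7, -1.0, -2.0]
opening: 26.1
t: 8.82
ee_pos: [483.4, -322.6, 12.7]
eef_rot: [[0.998, -0.058, 0.0], [-0.058, -0.998, -0.0], [0.0, 0.0, -1.0]]
contact_force: [-1.5, 0.3, 2.1]
opening: 26.6
```

```bash
python3 -m crank '[[0,0,0,0,0,0],[0,0,0,0,0,0],[0,0,0,0,0,0],[0,0,0.001,0,0,0]]' -0.05; python3 -m crank '[[0,0,0.02,0,0,0],[0,0,0.05,0,0,0],[0,0,0.085,0,0,0],[0,0,0.11,0,0,0],[0,0,0.11,0,0,0]]'
python3 - <<'E'
from h import *
p=arm.capture('scene');crop(p,170,60,310,165,5.5,'pics/n4.png')
s=arm.read_state();print(s['ee_pos'],s['opening'],s['contact_force'])
E
```

```text
t: 9.15
ee_pos: [483.4, -322.5, 13.2]
eef_rot: [[0.998, -0.058, -0.0], [-0.058, -0.998, 0.0], [-0.0, -0.0, -1.0]]
contact_force: [0.2, -0.1, 0.3]
opening: 44.8
t: 9.57
ee_pos: [486.0, -324.0, 128.7]
eef_rot: [[0.998, -0.058, 0.007], [-0.058, -0.998, -0.005], [0.008, 0.004, -1.0]]
contact_force: [1.3, -0.3, -0.5]
opening: 44.7
[ 484.98507925 -323.51476157  126.27769675] 44.742376137939814 [-0.57710715  0.36197553 -0.35074604]
```

View pics/n4.png

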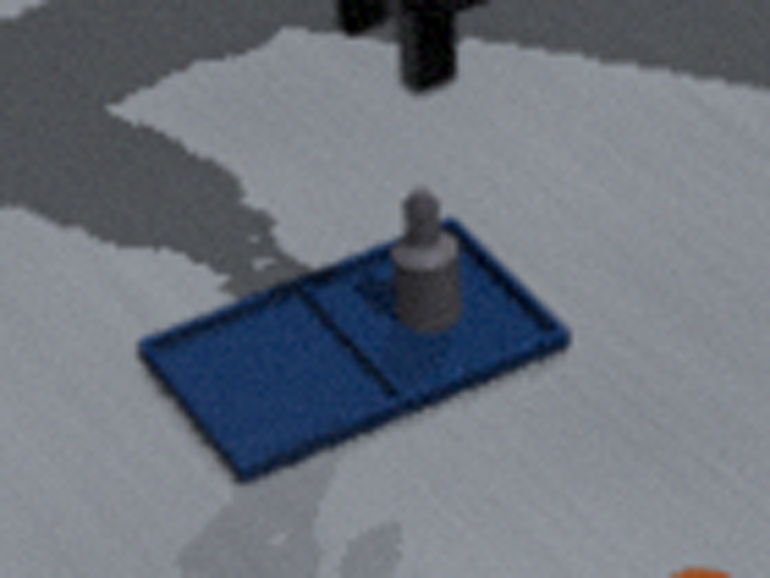

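```bash
python3 -m crank '[[0.013,0.022,0,0,0,0.02],[0.026,0.044,0,0,0,0.04],[0.039,0.066,0,0,0,0.06],[0.052,0.088,0,0,0,0.08],[0.066,0.109,0,0,0,0.103]]' -1;python3 -m crank '[[0.013,0.022,0,0,0,0.02],[0.026,0.044,0,0,0,0.04],[0.039,0.066,0,0,0,0.06],[0.052,0.088,0,0,0,0.08],[0.066,0.109,0,0,0,0.103]]';python3 -m crank '[[0.013,0.022,0,0,0,0.02],[0.026,0.044,-0.01,0,0,0.04],[0.039,0.066,-0.02,0,0,0.06],[0.052,0.088,-0.03,0,0,0.08],[0.065,0.109,-0.05,0,0,0.103]]';python3 -m crank '[[0,0,-0.01,0,0,0],[0,0,-0.01,0,0,0],[0,0,-0.01,0,0,0]]'
python3 - <<'E'
from h import *
p=arm.capture('scene');crop(p,200,170,320,270,6,'pics/c1.png')
s=arm.read_state();print(s['ee_pos'],s['opening'],s['contact_force'])
E
```

```text
t: 10.03
ee_pos: [549.1, -212.2, 122.1]
eef_rot: [[0.999, 0.046, -0.002], [0.046, -0.999, 0.001], [-0.002, -0.001, -1.0]]
contact_force: [0.2, 0.1, -0.1]
opening: 85.5
t: 10.45
ee_pos: [615.1, -103.1, 121.9]
eef_rot: [[0.989, 0.148, -0.002], [0.148, -0.989, 0.0], [-0.002, -0.001, -1.0]]
contact_force: [0.9, -0.6, -0.4]
opening: 85.3
t: 10.87
ee_pos: [681.4, 5.9, 73.2]
eef_rot: [[0.968, 0.249, 0.002], [0.249, -0.968, 0.0], [0.002, 0.0, -1.0]]
contact_force: [0.9, -0.7, 1.0]
opening: 85.5
t: 11.12
ee_pos: [679.1, 3.6, 61.6]
eef_rot: [[0.969, 0.248, -0.003], [0.248, -0.969, -0.001], [-0.004, 0.0, -1.0]]
contact_force: [-0.2, -0.0, -0.1]
opening: 85.0
[679.73517972   2.98536637  62.73570352] 85.44088951062491 [ 0.05945695 -0.86056136  0.36904061]
```

View pics/c1.png

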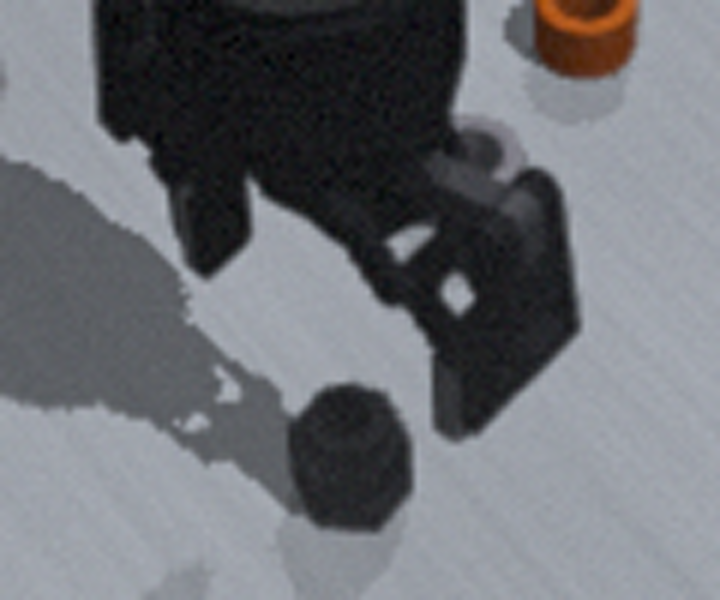

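```bash
python3 -m crank '[[0,0,-0.02,0,0,0],[0,0.001,-0.035,0,0,0],[0,0.001,-0.045,0,0,0],[0,0.001,-0.052,0,0,0],[0,0.001,-0.055,0,0,0]]'; python3 -m crank '[[0,0,0,0,0,0],[0,0,0,0,0,0],[0,0,0,0,0,0],[0,0,0,0,0,0],[0,0,0,0,0,0]]' 1 50;  python3 -m crank '[[0,0,0,0,0,0],[0,0,0,0,0,0],[0,0,0,0,0,0]]'; python3 -m crank '[[0,0,0.01,0,0,0],[0,0,0.03,0,0,0],[0,0,0.06,0,0,0],[0,0,0.08,0,0,0],[0,0,0.09,0,0,0]]'
python3 - <<'E'
from h import *
p=arm.capture('scene');crop(p,200,170,320,270,6,'pics/c2.png')
s=arm.read_state();print(s['ee_pos'],s['opening'],s['contact_force'])
E
```

```text
t: 11.58
ee_pos: [680.1, 4.4, 7.9]
eef_rot: [[0.969, 0.247, -0.001], [0.247, -0.969, -0.0], [-0.001, 0.0, -1.0]]
contact_force: [0.1, -0.2, 0.7]
opening: 85.4
t: 12.0
ee_pos: [681.0, 5.5, 9.4]
eef_rot: [[0.969, 0.248, 0.002], [0.248, -0.969, -0.0], [0.002, 0.0, -1.0]]
contact_force: [0.3, 0.1, -1.5]
opening: 31.0
t: 12.25
ee_pos: [681.0, 5.5, 9.3]
eef_rot: [[0.969, 0.248, 0.002], [0.248, -0.969, -0.0], [0.002, 0.0, -1.0]]
contact_force: [-1.1, -1.1, 6.5]
opening: 30.6
t: 12.67
ee_pos: [681.6, 5.7, 101.7]
eef_rot: [[0.969, 0.248, 0.004], [0.248, -0.969, 0.0], [0.004, 0.001, -1.0]]
contact_force: [1.3, -0.1, -0.9]
opening: 31.2
[682.03077099   5.67493638 102.47935547] 30.945006596421678 [ 0.59153531 -0.25869669 -0.01965161]
```

View pics/c2.png

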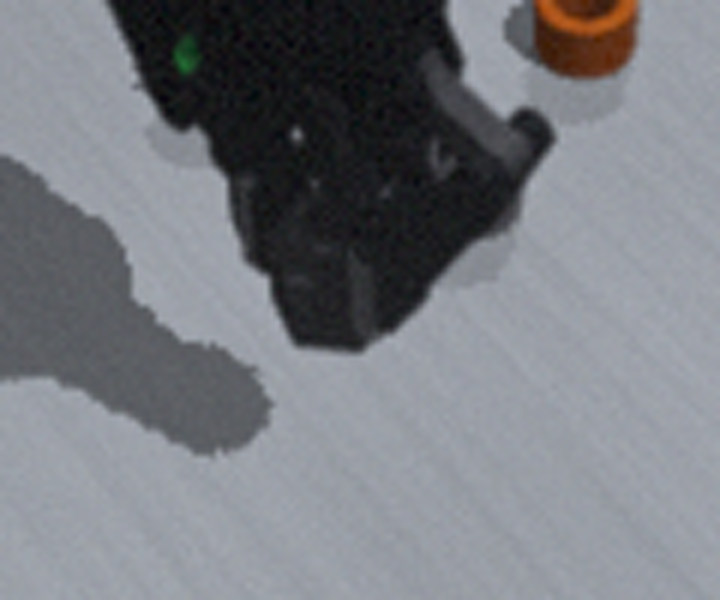

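```bash
python3 -m crank '[[-0.008,-0.022,0,0,0,-0.02],[-0.016,-0.044,0,0,0,-0.04],[-0.024,-0.066,0,0,0,-0.06],[-0.032,-0.088,0,0,0,-0.08],[-0.040,-0.110,0,0,0,-0.103]]';python3 -m crank '[[-0.008,-0.022,0,0,0,-0.02],[-0.016,-0.044,0,0,0,-0.04],[-0.024,-0.066,0,0,0,-0.06],[-0.032,-0.088,0,0,0,-0.08],[-0.040,-0.110,0,0,0,-0.103]]';python3 -m crank '[[-0.008,-0.022,0,0,0,-0.02],[-0.016,-0.044,0,0,0,-0.04],[-0.024,-0.066,0,0,0,-0.06],[-0.032,-0.088,0,0,0,-0.08],[-0.041,-0.110,0,0,0,-0.103]]';python3 -m crank '[[0,0,-0.02,0,0,0],[0,0,-0.04,0,0,0],[0,0,-0.06,0,0,0],[0,0,-0.07,0,0,0],[0,0,-0.075,0,0,0]]';python3 -m crank '[[0,0,0,0,0,0],[0,0,0,0,0,0]]'
python3 - <<'E'
from h import *
p=arm.capture('scene');crop(p,170,60,310,165,5.5,'pics/c3.png')
s=arm.read_state();print(s['ee_pos'],s['opening'],s['contact_force'])
E
```

```text
t: 13.13
ee_pos: [639.0, -105.4, 96.9]
eef_rot: [[0.989, 0.147, -0.002], [0.147, -0.989, 0.0], [-0.002, -0.001, -1.0]]
contact_force: [0.5, -0.1, -1.5]
opening: 30.9
t: 13.55
ee_pos: [599.0, -215.4, 96.9]
eef_rot: [[0.999, 0.044, -0.002], [0.044, -0.999, 0.001], [-0.002, -0.001, -1.0]]
contact_force: [-0.6, -0.4, -0.8]
opening: 30.6
t: 13.97
ee_pos: [558.2, -325.1, 96.9]
eef_rot: [[0.998, -0.059, -0.002], [-0.059, -0.998, 0.001], [-0.002, -0.001, -1.0]]
contact_force: [-0.0, 0.1, -0.9]
opening: 30.8
t: 14.38
ee_pos: [557.8, -323.7, 20.6]
eef_rot: [[0.998, -0.058, -0.004], [-0.058, -0.998, 0.002], [-0.004, -0.002, -1.0]]
contact_force: [0.2, 0.4, -1.7]
opening: 31.2
t: 14.55
ee_pos: [559.6, -324.4, 23.5]
eef_rot: [[0.998, -0.058, 0.0], [-0.058, -0.998, 0.0], [0.0, -0.0, -1.0]]
contact_force: [0.1, 0.1, -0.9]
opening: 31.0
[ 559.95923341 -324.68896236   24.06774328] 31.129277060465288 [-0.16793576  0.19449453 -1.53333355]
```

View pics/c3.png

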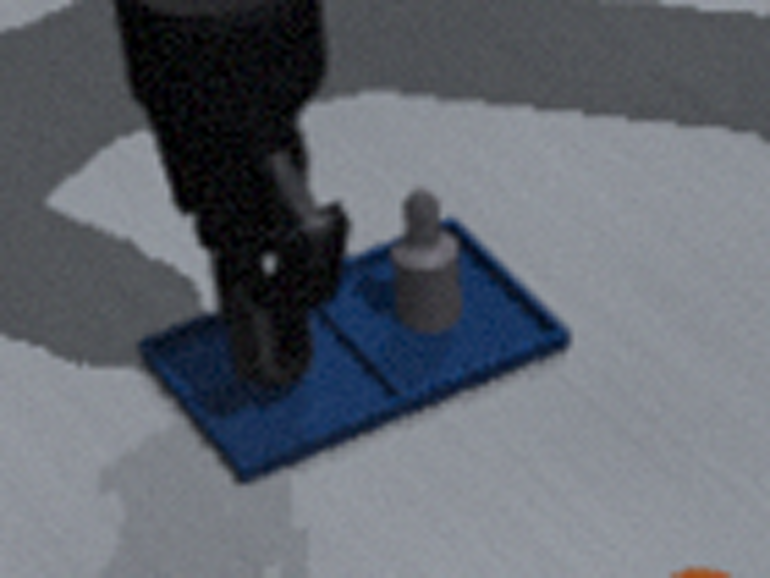

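```bash
python3 -m crank '[[0,-0.001,-0.004,0,0,0],[0,-0.001,-0.007,0,0,0],[0,-0.001,-0.0085,0,0,0],[0,-0.001,-0.0085,0,0,0]]'; python3 -m crank '[[0,0,-0.0005,0,0,0],[0,0,-0.001,0,0,0],[0,0,-0.001,0,0,0]]'; python3 -m crank '[[0,0,-0.0005,0,0,0],[0,0,-0.001,0,0,0],[0,0,-0.001,0,0,0]]'
```

```text
t: 14.93
ee_pos: [559.2, -325.5, 14.6]
eef_rot: [[0.998, -0.058, -0.0], [-0.058, -0.998, 0.0], [-0.0, -0.0, -1.0]]
contact_force: [-0.8, -0.2, -1.5]
opening: 30.9
t: 15.18
ee_pos: [559.4, -325.5, 13.8]
eef_rot: [[0.998, -0.058, 0.0], [-0.058, -0.998, -0.0], [0.0, 0.0, -1.0]]
contact_force: [-1.0, 0.2, -1.9]
opening: 31.2
t: 15.43
ee_pos: [559.3, -325.5, 12.7]
eef_rot: [[0.998, -0.058, -0.0], [-0.058, -0.998, 0.0], [-0.0, -0.0, -1.0]]
contact_force: [0.4, 0.6, -2.0]
opening: 31.2
```

```bash
python3 -m crank '[[0,0,-0.0005,0,0,0],[0,0,-0.001,0,0,0],[0,0,-0.001,0,0,0]]'; python3 -m crank '[[0,0,0,0,0,0],[0,0,0,0,0,0],[0,0,0,0,0,0],[0,0,0.001,0,0,0]]' -0.1; python3 -m crank '[[0,0,0.02,0,0,0],[0,0,0.05,0,0,0],[0,0,0.085,0,0,0],[0,0,0.11,0,0,0],[0,0,0.11,0,0,0]]'
python3 - <<'E'
from h import *
p=arm.capture('scene');crop(p,170,60,310,165,5.5,'pics/c4.png')
s=arm.read_state();print(s['ee_pos'],s['opening'],s['contact_force'])
E
```

```text
t: 15.68
ee_pos: [559.4, -325.5, 12.3]
eef_rot: [[0.998, -0.058, 0.0], [-0.058, -0.998, -0.0], [0.0, 0.0, -1.0]]
contact_force: [-1.7, 1.0, 4.1]
opening: 30.8
t: 16.02
ee_pos: [559.3, -325.5, 12.5]
eef_rot: [[0.998, -0.058, -0.0], [-0.058, -0.998, 0.0], [-0.0, -0.0, -1.0]]
contact_force: [0.1, -0.1, -0.3]
opening: 46.8
t: 16.43
ee_pos: [562.3, -326.9, 128.8]
eef_rot: [[0.998, -0.058, 0.008], [-0.058, -0.998, -0.004], [0.009, 0.004, -1.0]]
contact_force: [0.1, -0.3, -0.4]
opening: 47.1
[ 561.16125493 -326.41935602  126.14689662] 46.73218379772797 [ 0.30086387  0.49573976 -0.36650991]
```

View pics/c4.png

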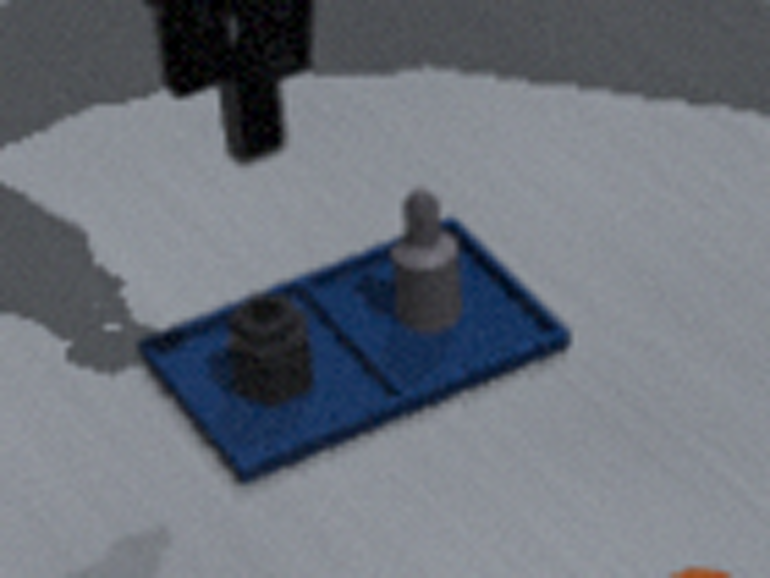

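```bash
python3 -m crank '[[0.0025,0.026,0,0,0,0],[0.005,0.052,0,0,0,0],[0.0075,0.078,0,0,0,0],[0.01,0.104,0,0,0,0],[0.0125,0.130,0,0,0,0]]' -0.5;python3 -m crank '[[0.0025,0.026,0,0,0,0],[0.005,0.052,-0.01,0,0,0],[0.0075,0.078,-0.03,0,0,0],[0.01,0.104,-0.05,0,0,0],[0.0125,0.130,-0.06,0,0,0]]';python3 -m crank '[[0,0,-0.01,0,0,0],[0,0,-0.01,0,0,0],[0,0,-0.01,0,0,0]]'
python3 - <<'E'
from h import *
p=arm.capture('scene');crop(p,200,140,340,245,5.5,'pics/s1.png')
s=arm.read_state();print(s['ee_pos'],s['opening'],s['contact_force'])
E
```

```text
t: 16.9
ee_pos: [571.1, -194.2, 121.5]
eef_rot: [[0.998, -0.058, -0.002], [-0.058, -0.998, 0.001], [-0.002, -0.001, -1.0]]
contact_force: [-0.3, 0.0, -0.0]
opening: 64.2
t: 17.32
ee_pos: [582.5, -64.3, 59.7]
eef_rot: [[0.998, -0.058, -0.004], [-0.058, -0.998, 0.0], [-0.004, -0.0, -1.0]]
contact_force: [-0.2, -1.0, 0.1]
opening: 63.7
t: 17.57
ee_pos: [583.5, -66.0, 51.7]
eef_rot: [[0.998, -0.058, -0.003], [-0.058, -0.998, -0.0], [-0.002, 0.001, -1.0]]
contact_force: [0.3, 0.1, 0.0]
opening: 63.9
[583.9819514  -66.80347649  52.43181686] 64.22941758297131 [ 0.05192389  0.14384128 -0.12898875]
```

View pics/s1.png

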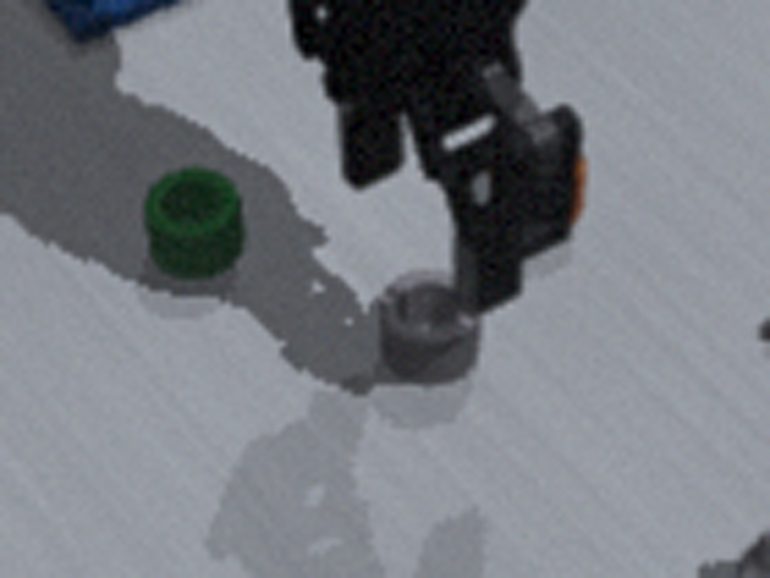

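```bash
python3 -m crank '[[0,0.001,-0.02,0,0,0],[0.0005,0.001,-0.03,0,0,0],[0.0005,0.001,-0.038,0,0,0],[0.0005,0.001,-0.044,0,0,0],[0.0005,0.001,-0.046,0,0,0]]'; python3 -m crank '[[0,0,0,0,0,0],[0,0,0,0,0,0],[0,0,0,0,0,0],[0,0,0,0,0,0],[0,0,0,0,0,0]]' 1 50;  python3 -m crank '[[0,0,0,0,0,0],[0,0,0,0,0,0],[0,0,0,0,0,0]]'; python3 -m crank '[[0,0,0.01,0,0,0],[0,0,0.03,0,0,0],[0,0,0.06,0,0,0],[0,0,0.08,0,0,0],[0,0,0.09,0,0,0]]'
python3 - <<'E'
from h import *
p=arm.capture('scene');crop(p,200,140,340,245,5.5,'pics/s2.png')
s=arm.read_state();print(s['ee_pos'],s['opening'],s['contact_force'])
E
```

```text
t: 18.03
ee_pos: [584.4, -65.1, 6.0]
eef_rot: [[0.998, -0.059, -0.001], [-0.059, -0.998, -0.0], [-0.001, 0.0, -1.0]]
contact_force: [-0.1, 0.2, -0.5]
opening: 63.9
t: 18.45
ee_pos: [585.3, -64.6, 7.6]
eef_rot: [[0.998, -0.058, 0.001], [-0.058, -0.998, -0.0], [0.001, 0.0, -1.0]]
contact_force: [-1.8, -0.0, 5.5]
opening: 33.5
t: 18.7
ee_pos: [585.3, -64.6, 7.6]
eef_rot: [[0.998, -0.058, 0.001], [-0.058, -0.998, -0.0], [0.001, 0.0, -1.0]]
contact_force: [-1.0, -0.6, 6.5]
opening: 33.9
t: 19.12
ee_pos: [586.1, -64.5, 100.0]
eef_rot: [[0.998, -0.058, 0.004], [-0.058, -0.998, -0.0], [0.004, 0.0, -1.0]]
contact_force: [0.7, 0.1, -1.4]
opening: 33.7
[586.57358029 -64.58367083 100.66445911] 33.55068998069888 [ 0.59753763 -0.02492263  0.034776  ]
```

View pics/s2.png

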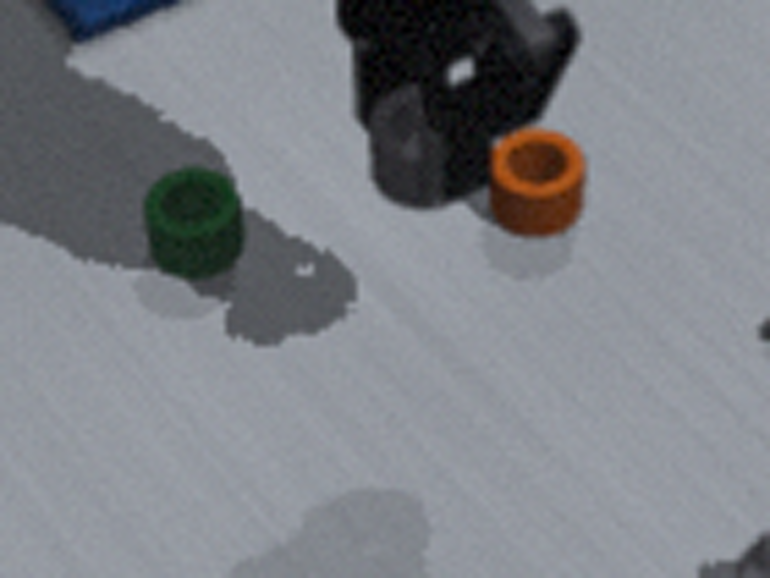

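```bash
python3 -m crank '[[0.002,0.026,0,0,0,0.014],[0.004,0.052,0,0,0,0.028],[0.006,0.078,0,0,0,0.042],[0.008,0.104,0,0,0,0.056],[0.0095,0.130,0,0,0,0.07]]';python3 -m crank '[[0.002,0.026,0,0,0,0.014],[0.004,0.052,0,0,0,0.028],[0.006,0.078,0,0,0,0.042],[0.008,0.104,0,0,0,0.056],[0.0095,0.130,0,0,0,0.07]]';python3 -m crank '[[0.002,0.026,0,0,0,0.014],[0.004,0.052,0,0,0,0.028],[0.006,0.078,0,0,0,0.042],[0.008,0.104,0,0,0,0.056],[0.0095,0.128,0,0,0,0.068]]';python3 -m crank '[[0,0,-0.02,0,0,0],[0,0,-0.04,0,0,0],[0,0,-0.06,0,0,0],[0,0,-0.07,0,0,0],[0,0,-0.07,0,0,0]]';python3 -m crank '[[0,0,0,0,0,0],[0,0,0,0,0,0]]'
python3 - <<'E'
from h import *
p=arm.capture('scene');crop(p,360,220,520,340,5,'pics/s3.png')
s=arm.read_state();print(s['ee_pos'],s['opening'],s['contact_force'])
p=arm.capture('top');crop(p,60,150,220,310,3.7,'pics/s3t.png')
E
```

```text
t: 19.58
ee_pos: [593.7, 66.5, 95.7]
eef_rot: [[1.0, 0.012, -0.002], [0.012, -1.0, -0.0], [-0.002, 0.0, -1.0]]
contact_force: [-0.2, -0.3, -1.2]
opening: 33.5
t: 20.0
ee_pos: [603.2, 196.5, 95.5]
eef_rot: [[0.997, 0.082, -0.002], [0.082, -0.997, -0.001], [-0.002, 0.0, -1.0]]
contact_force: [0.8, 0.0, -0.2]
opening: 33.7
t: 20.42
ee_pos: [612.6, 324.9, 95.3]
eef_rot: [[0.989, 0.151, -0.002], [0.151, -0.989, -0.001], [-0.002, 0.0, -1.0]]
contact_force: [-0.0, 1.1, -0.3]
opening: 33.6
t: 20.83
ee_pos: [611.2, 322.2, 22.9]
eef_rot: [[0.989, 0.149, -0.006], [0.149, -0.989, -0.003], [-0.006, 0.002, -1.0]]
contact_force: [-0.8, 0.6, -1.5]
opening: 33.9
t: 21.0
ee_pos: [613.9, 323.7, 27.6]
eef_rot: [[0.989, 0.149, 0.001], [0.149, -0.989, 0.001], [0.001, -0.001, -1.0]]
contact_force: [-0.7, 0.3, -0.1]
opening: 33.7
[614.16823315 323.83721076  28.05748651] 33.49537424269911 [ 0.22832508  0.45530423 -1.23370029]
```

View pics/s3.png

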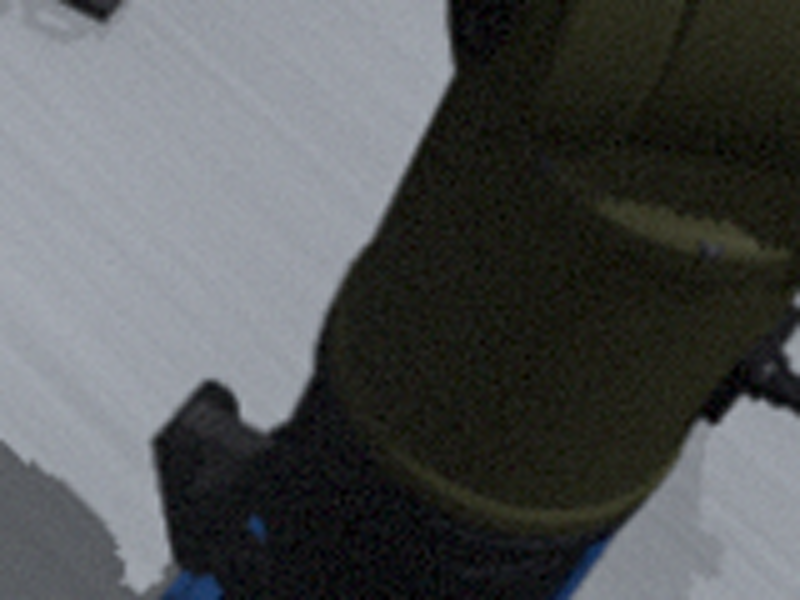

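View pics/s3t.png

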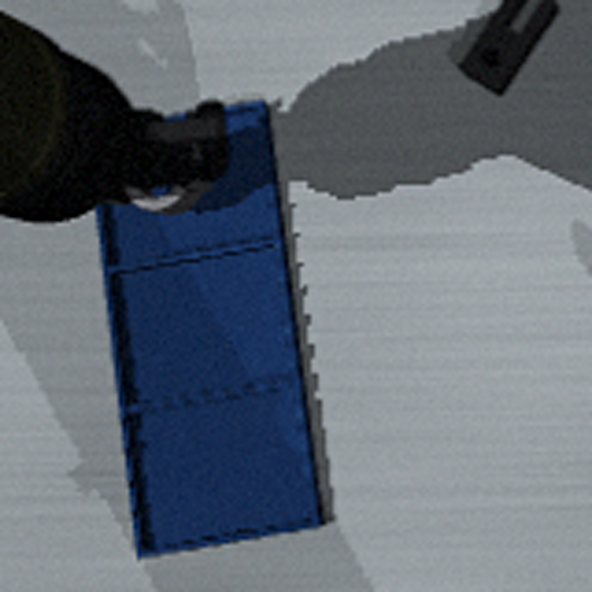

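```bash
python3 -m crank '[[0,-0.001,-0.005,0,0,0],[0,-0.001,-0.010,0,0,0],[0,-0.001,-0.0125,0,0,0],[0,-0.001,-0.0125,0,0,0]]'; python3 -m crank '[[0,0,-0.0005,0,0,0],[0,0,-0.001,0,0,0],[0,0,-0.001,0,0,0]]'; python3 -m crank '[[0,0,-0.0005,0,0,0],[0,0,-0.001,0,0,0],[0,0,-0.001,0,0,0]]'
```

```text
t: 21.43
ee_pos: [612.9, 322.1, 13.4]
eef_rot: [[0.989, 0.149, -0.001], [0.149, -0.989, -0.001], [-0.001, 0.0, -1.0]]
contact_force: [-0.3, 0.5, -1.2]
opening: 33.7
t: 21.68
ee_pos: [613.4, 322.5, 13.3]
eef_rot: [[0.989, 0.149, 0.0], [0.149, -0.989, 0.0], [0.0, -0.0, -1.0]]
contact_force: [-0.1, -0.7, -1.2]
opening: 33.8
t: 21.93
ee_pos: [613.4, 322.5, 12.2]
eef_rot: [[0.989, 0.149, -0.0], [0.149, -0.989, -0.0], [-0.0, 0.0, -1.0]]
contact_force: [-0.2, -0.1, -1.1]
opening: 33.8
```

```bash
python3 -m crank '[[0,0,-0.0005,0,0,0],[0,0,-0.001,0,0,0],[0,0,-0.001,0,0,0]]'; python3 -m crank '[[0,0,-0.0005,0,0,0],[0,0,-0.001,0,0,0],[0,0,-0.001,0,0,0]]'
```

```text
t: 22.18
ee_pos: [613.3, 322.4, 11.2]
eef_rot: [[0.989, 0.149, -0.0], [0.149, -0.989, -0.0], [-0.0, 0.0, -1.0]]
contact_force: [0.2, -0.3, -1.4]
opening: 33.5
t: 22.43
ee_pos: [613.4, 322.4, 10.6]
eef_rot: [[0.989, 0.149, 0.0], [0.149, -0.989, 0.0], [0.0, 0.0, -1.0]]
contact_force: [-1.2, -0.9, 2.9]
opening: 33.8
```

```bash
python3 -m crank '[[0,0,0,0,0,0],[0,0,0,0,0,0],[0,0,0,0,0,0],[0,0,0.001,0,0,0]]' -0.18; python3 -m crank '[[0,0,0.02,0,0,0],[0,0,0.05,0,0,0],[0,0,0.085,0,0,0],[0,0,0.11,0,0,0],[0,0,0.11,0,0,0]]'
python3 - <<'E'
from h import *
s=arm.read_state();print(s['ee_pos'],s['opening'],s['joint_positions'])
p=arm.capture('top');crop(p,60,90,240,310,2.7,'pics/s4t.png')
E
```

```text
t: 22.77
ee_pos: [613.3, 322.4, 11.0]
eef_rot: [[0.989, 0.149, -0.0], [0.149, -0.989, -0.0], [-0.0, 0.0, -1.0]]
contact_force: [-0.4, 0.1, 0.4]
opening: 50.6
t: 23.18
ee_pos: [616.2, 324.3, 127.9]
eef_rot: [[0.989, 0.149, 0.009], [0.149, -0.989, 0.005], [0.009, -0.004, -1.0]]
contact_force: [0.6, 0.8, 0.2]
opening: 50.3
[616.20113177 324.31983208 127.87439764] 50.32071522803582 [-0.39462463  0.69712381 -0.22898439  1.43588963  0.17250326  1.01810203
 -2.08246373]
```

View pics/s4t.png

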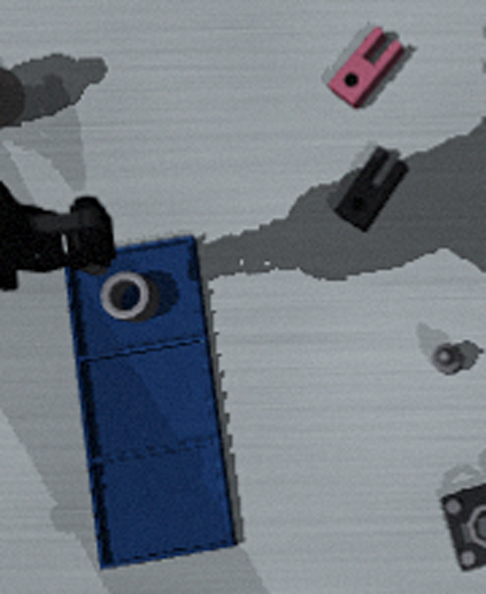

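```bash
python3 -m crank '[[0.004,-0.009,0,0,0,0.12],[0.008,-0.018,0,0,0,0.24],[0.012,-0.027,0,0,0,0.36],[0.016,-0.036,0,0,0,0.48],[0.0195,-0.0445,0,0,0,0.602]]' -0.41; python3 -m crank '[[0.004,-0.009,0,0,0,0.12],[0.008,-0.018,0,0,0,0.24],[0.012,-0.027,0,0,0,0.36],[0.016,-0.036,0,0,0,0.48],[0.0195,-0.0445,0,0,0,0.602]]'; python3 -m crank '[[0.004,-0.009,0,0,0,0.12],[0.008,-0.018,0,0,0,0.24],[0.012,-0.027,0,0,0,0.36],[0.016,-0.036,0,0,0,0.48],[0.0195,-0.0445,0,0,0,0.602]]'; python3 -m crank '[[0.004,-0.009,0,0,0,0.12],[0.008,-0.018,-0.01,0,0,0.24],[0.012,-0.027,-0.02,0,0,0.36],[0.016,-0.036,-0.03,0,0,0.48],[0.0195,-0.0445,-0.05,0,0,0.602]]'; python3 -m crank '[[0,0,0,0,0,0],[0,0,0,0,0,0],[0,0,0,0,0,0]]'
python3 - <<'E'
from fit import *
p=arm.capture('scene');crop(p,220,260,380,380,5,'pics/y1.png')
s=arm.read_state();print(s['ee_pos'],s['opening'],s['eef_rot'],s['joint_positions'])
R=s['eef_rot'];d=np.array(R)[:,1];c=np.array(s['ee_pos'])+[0,0,5]
print(proj(p,[c+37*d,c-37*d]))
E
```

```text
t: 23.65
ee_pos: [632.5, 277.1, 119.8]
eef_rot: [[0.726, 0.687, -0.002], [0.687, -0.726, -0.001], [-0.002, -0.001, -1.0]]
contact_force: [0.4, -0.6, 0.4]
opening: 60.3
t: 24.07
ee_pos: [652.0, 232.5, 119.8]
eef_rot: [[0.21, 0.978, -0.002], [0.978, -0.21, -0.001], [-0.001, -0.002, -1.0]]
contact_force: [0.6, -0.1, -0.4]
opening: 60.1
t: 24.48
ee_pos: [671.5, 188.1, 119.7]
eef_rot: [[-0.381, 0.925, -0.002], [0.925, 0.381, -0.001], [0.0, -0.002, -1.0]]
contact_force: [-0.1, 0.3, -0.8]
opening: 60.1
t: 24.9
ee_pos: [692.0, 144.3, 71.3]
eef_rot: [[-0.838, 0.546, 0.001], [0.546, 0.838, 0.001], [-0.001, 0.001, -1.0]]
contact_force: [1.0, 0.7, 0.1]
opening: 60.3
t: 25.15
ee_pos: [690.9, 145.6, 71.4]
eef_rot: [[-0.833, 0.554, -0.001], [0.554, 0.833, 0.001], [0.001, 0.001, -1.0]]
contact_force: [0.6, 0.7, 1.3]
opening: 60.3
[691.16245302 145.99613996  72.10389222] 60.47603002355695 [[-8.33284151e-01  5.52844793e-01  3.97886114e-04]
 [ 5.52844815e-01  8.33283274e-01  1.26332639e-03]
 [ 3.66871573e-04  1.27267913e-03 -9.99999123e-01]] [ 0.17465064  0.88889032 -0.8375178   1.44303873  0.69466457  1.11947876
  0.2012436 ]
[[305.9613308  310.48510498]
 [301.50235087 267.34490433]]
```

View pics/y1.png

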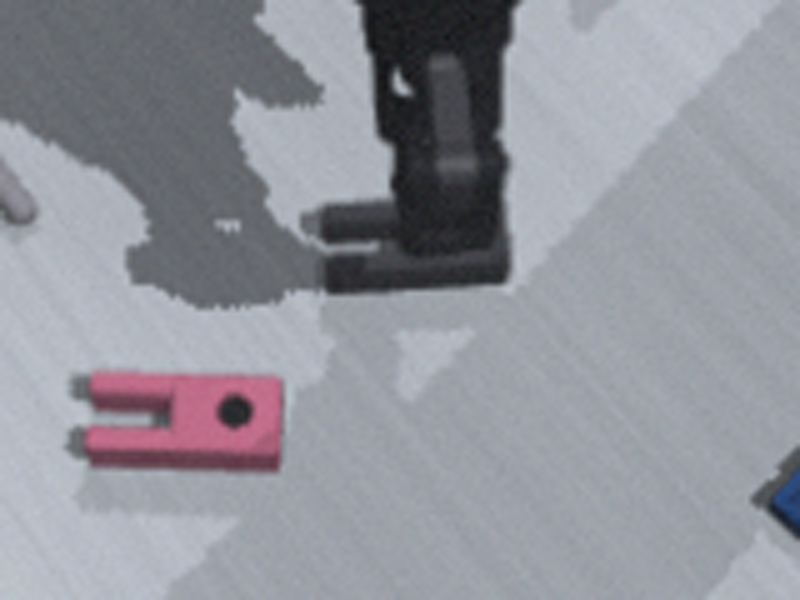

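```bash
python3 -m crank '[[0,-0.0005,-0.02,0,0,0],[0,-0.0005,-0.04,0,0,0],[0,-0.0005,-0.055,0,0,0],[0,-0.0005,-0.063,0,0,0],[0,-0.0005,-0.0665,0,0,0]]'; python3 -m crank '[[0,0,0,0,0,0],[0,0,0,0,0,0],[0,0,0,0,0,0],[0,0,0,0,0,0],[0,0,0,0,0,0]]' 1 50;  python3 -m crank '[[0,0,0,0,0,0],[0,0,0,0,0,0],[0,0,0,0,0,0]]'; python3 -m crank '[[0,0,0.01,0,0,0],[0,0,0.03,0,0,0],[0,0,0.06,0,0,0],[0,0,0.08,0,0,0],[0,0,0.09,0,0,0]]'
python3 - <<'E'
from h import *
p=arm.capture('scene');crop(p,220,240,380,360,5,'pics/y2.png')
s=arm.read_state();print(s['ee_pos'],s['opening'],s['contact_force'])
E
```

```text
t: 25.62
ee_pos: [690.7, 144.4, 3.9]
eef_rot: [[-0.834, 0.551, -0.001], [0.551, 0.834, -0.0], [0.001, -0.001, -1.0]]
contact_force: [0.2, -0.9, 0.0]
opening: 60.3
t: 26.03
ee_pos: [692.1, 144.5, 6.2]
eef_rot: [[-0.834, 0.551, 0.002], [0.551, 0.834, 0.001], [-0.001, 0.002, -1.0]]
contact_force: [0.4, -0.3, 5.5]
opening: 24.4
t: 26.28
ee_pos: [692.1, 144.5, 6.2]
eef_rot: [[-0.834, 0.551, 0.002], [0.551, 0.834, 0.001], [-0.001, 0.002, -1.0]]
contact_force: [-0.8, -0.1, 6.1]
opening: 24.6
t: 26.7
ee_pos: [692.3, 144.7, 98.4]
eef_rot: [[-0.834, 0.551, 0.003], [0.551, 0.834, 0.001], [-0.002, 0.003, -1.0]]
contact_force: [0.0, 0.6, -1.3]
opening: 24.7
[692.69633121 144.73572564  99.12294012] 24.533636810503413 [ 0.31923692  0.7857977  -0.59954346]
```

View pics/y2.png

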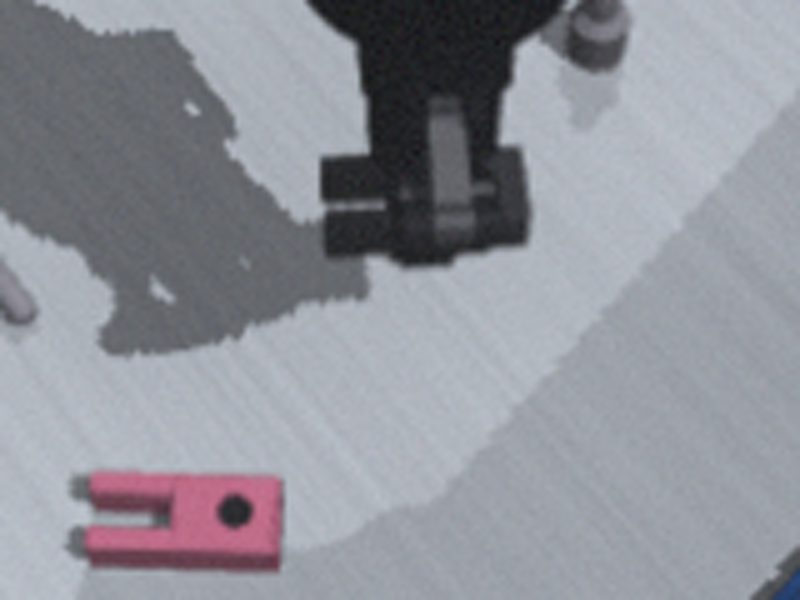

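```bash
python3 -m crank '[[-0.015,0.017,0,0,0,-0.084],[-0.030,0.033,0,0,0,-0.168],[-0.045,0.050,0,0,0,-0.252],[-0.060,0.067,0,0,0,-0.336],[-0.076,0.083,0,0,0,-0.42]]'; python3 -m crank '[[-0.015,0.017,0,0,0,-0.084],[-0.030,0.033,0,0,0,-0.168],[-0.045,0.050,0,0,0,-0.252],[-0.060,0.067,0,0,0,-0.336],[-0.076,0.0835,0,0,0,-0.42]]'; python3 -m crank '[[0,0,-0.02,0,0,0],[0,0,-0.04,0,0,0],[0,0,-0.05,0,0,0],[0,0,-0.06,0,0,0],[0,0,-0.06,0,0,0]]';python3 -m crank '[[0,0,0,0,0,0],[0,0,0,0,0,0]]'
python3 - <<'E'
from h import *
s=arm.read_state();print(s['ee_pos'],s['opening'],s['eef_rot'],s['joint_positions'])
p=arm.capture('top');crop(p,60,150,220,310,3.7,'pics/y3t.png')
E
```

```text
t: 27.17
ee_pos: [614.1, 227.1, 93.5]
eef_rot: [[-0.533, 0.846, -0.002], [0.846, 0.533, -0.001], [0.0, -0.002, -1.0]]
contact_force: [0.9, 0.8, -2.1]
opening: 24.6
t: 27.58
ee_pos: [538.2, 310.4, 93.6]
eef_rot: [[-0.142, 0.99, -0.001], [0.99, 0.142, -0.001], [-0.001, -0.002, -1.0]]
contact_force: [0.3, 0.6, -1.4]
opening: 24.6
t: 28.0
ee_pos: [538.5, 309.1, 32.3]
eef_rot: [[-0.146, 0.989, -0.003], [0.989, 0.146, -0.002], [-0.002, -0.004, -1.0]]
contact_force: [0.8, -0.8, -1.8]
opening: 24.3
t: 28.17
ee_pos: [539.9, 310.6, 35.3]
eef_rot: [[-0.146, 0.989, 0.001], [0.989, 0.146, 0.001], [0.001, 0.001, -1.0]]
contact_force: [0.8, 0.5, -2.0]
opening: 24.3
[539.87197183 310.61413458  35.32274531] 24.345204905292867 [[-1.45948743e-01  9.89292003e-01  5.44474666e-04]
 [ 9.89291958e-01  1.45948346e-01  7.09151998e-04]
 [ 6.22093224e-04  6.42144251e-04 -9.99999600e-01]] [-0.21294231  0.76447958 -0.59141607  1.7255573   0.55365291  0.82353373
 -0.91518615]
```

View pics/y3t.png

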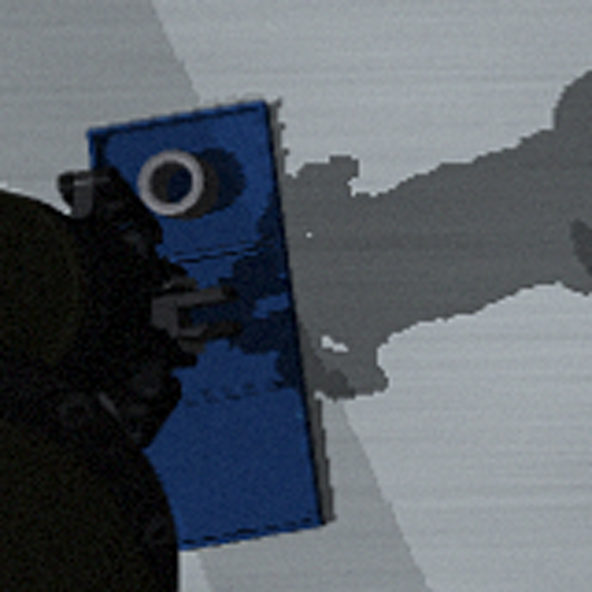

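```bash
python3 -m crank '[[0,0,-0.010,0,0,0],[0,0,-0.016,0,0,0],[0,0,-0.020,0,0,0],[0,0,-0.022,0,0,0],[0,0,-0.022,0,0,0]]'; python3 -m crank '[[0,0,-0.0005,0,0,0],[0,0,-0.001,0,0,0],[0,0,-0.001,0,0,0]]'; python3 -m crank '[[0,0,-0.0005,0,0,0],[0,0,-0.001,0,0,0],[0,0,-0.001,0,0,0]]'
```

```text
t: 28.63
ee_pos: [539.0, 310.2, 12.0]
eef_rot: [[-0.147, 0.989, -0.001], [0.989, 0.147, -0.001], [-0.0, -0.001, -1.0]]
contact_force: [0.3, -0.0, -2.0]
opening: 24.7
t: 28.88
ee_pos: [539.4, 310.6, 11.9]
eef_rot: [[-0.147, 0.989, 0.0], [0.989, 0.147, 0.0], [0.0, 0.0, -1.0]]
contact_force: [0.8, 1.3, -0.9]
opening: 24.6
t: 29.13
ee_pos: [539.4, 310.4, 10.8]
eef_rot: [[-0.146, 0.989, 0.0], [0.989, 0.146, 0.0], [-0.0, 0.0, -1.0]]
contact_force: [0.8, -0.5, -1.1]
opening: 24.5
```

```bash
python3 -m crank '[[0,0,-0.0005,0,0,0],[0,0,-0.001,0,0,0],[0,0,-0.001,0,0,0]]'; python3 -m crank '[[0,0,-0.0005,0,0,0],[0,0,-0.001,0,0,0],[0,0,-0.001,0,0,0]]'
```

```text
t: 29.38
ee_pos: [539.3, 310.4, 9.7]
eef_rot: [[-0.146, 0.989, -0.0], [0.989, 0.146, -0.0], [-0.0, -0.0, -1.0]]
contact_force: [0.4, -0.1, -2.0]
opening: 24.5
t: 29.63
ee_pos: [539.4, 310.5, 9.2]
eef_rot: [[-0.146, 0.989, 0.0], [0.989, 0.146, -0.0], [-0.0, 0.0, -1.0]]
contact_force: [-0.9, -1.1, 3.6]
opening: 24.5
```

```bash
python3 -m crank '[[0,0,0,0,0,0],[0,0,0,0,0,0],[0,0,0,0,0,0],[0,0,0.001,0,0,0]]' 0.2; python3 -m crank '[[0,0,0.015,0,0,0],[0,0,0.04,0,0,0],[0,0,0.07,0,0,0],[0,0,0.10,0,0,0],[0,0,0.12,0,0,0]]'; python3 -m crank '[[-0.01,-0.03,0.01,0,0,0.03],[-0.02,-0.06,0.01,0,0,0.06],[-0.02,-0.09,0.01,0,0,0.09],[-0.02,-0.12,0.01,0,0,0.12],[-0.02,-0.15,0.01,0,0,0.129]]'
python3 - <<'E'
from h import *
s=arm.read_state();print(s['ee_pos'],s['opening'],s['eef_rot'],s['joint_positions'])
p=arm.capture('top');crop(p,60,150,220,310,3.7,'pics/y4t.png')
p=arm.capture('scene');crop(p,340,240,540,400,4,'pics/y4.png')
E
```

```text
t: 29.97
ee_pos: [539.3, 310.4, 9.6]
eef_rot: [[-0.146, 0.989, -0.0], [0.989, 0.146, -0.0], [-0.0, -0.0, -1.0]]
contact_force: [-0.4, 0.7, -0.1]
opening: 33.8
t: 30.38
ee_pos: [539.8, 311.3, 132.6]
eef_rot: [[-0.147, 0.989, 0.002], [0.989, 0.147, 0.002], [0.001, 0.002, -1.0]]
contact_force: [0.1, 0.5, 0.6]
opening: 34.0
t: 30.8
ee_pos: [519.1, 159.1, 140.1]
eef_rot: [[-0.275, 0.962, 0.001], [0.962, 0.275, -0.0], [-0.0, 0.0, -1.0]]
contact_force: [1.5, 0.3, -0.2]
opening: 34.5
[519.12122929 159.14984665 140.0526069 ] 34.493365922149636 [[-2.74639653e-01  9.61547076e-01  5.30617516e-04]
 [ 9.61547164e-01  2.74639788e-01 -1.97945614e-04]
 [-3.36062709e-04  4.55850052e-04 -9.99999840e-01]] [ 0.13497897  0.55235599 -0.73581029  1.84148743  0.45760402  0.92404541
 -0.5318253 ]
```

View pics/y4t.png

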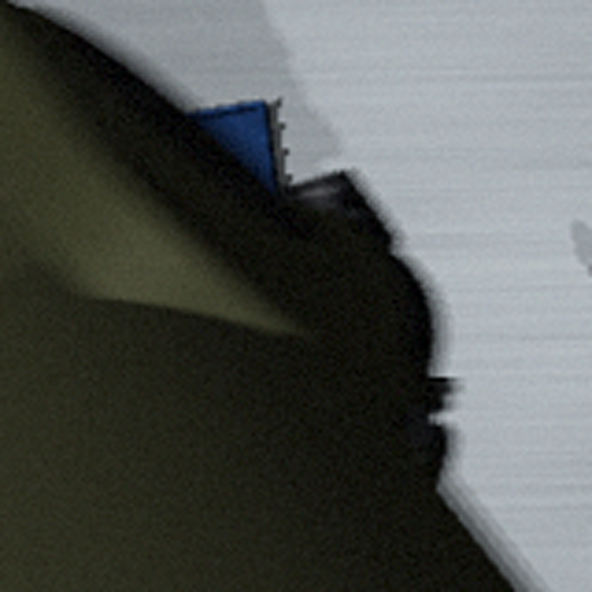

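View pics/y4.png

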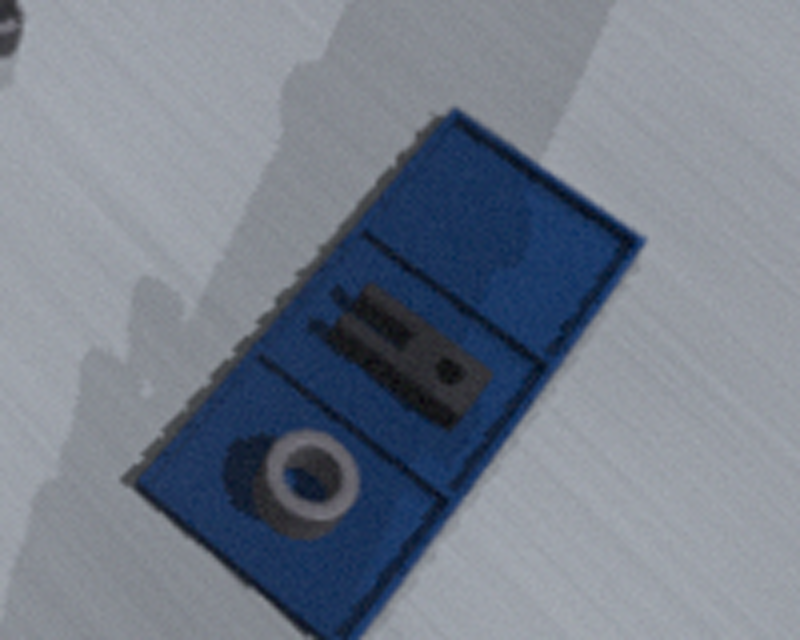

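Run:
```python
from h import *
np.set_printoptions(precision=1,suppress=True)
im=cv2.imread('pics/top0.png')[:,:,::-1]
d=np.array([np.cos(1.85),np.sin(1.85),0]);n=np.array([-d[1],d[0],0]);c=np.array([452.1,29.8,40])
for nme in('top','scene'):
    p=arm.capture(nme); p=dict(p); p['image']=cv2.imread(f'pics/{nme}0.png')[:,:,::-1]
    L=c+30*d
    outl=[L+15.5*d*1, L+15.5*n, L-15.5*n, c, c+[0,0,19], c-18.5*d, c-9*d+20*n]
    uv=proj(p,outl); print(nme,uv)
    u=proj(p,[L])[0].astype(int); f=12
    x0,y0=u[0]-32,u[1]-24
    im=cv2.resize(p['image'][y0:y0+48,x0:x0+64,::-1],None,fx=f,fy=f,interpolation=cv2.INTER_CUBIC)
    for q in uv: cv2.drawMarker(im,tuple(int(v) for v in (q-[x0,y0]+.5)*f),(0,255,255),0,10,1)
    cv2.imwrite(f'pics/pin_{nme}.png',im)
print(arm.read_state()['ee_pos'])
```

```text
top [[233.4 287.4]
 [243.8 292.9]
 [238.9 276.9]
 [256.6 280. ]
 [256.4 280.7]
 [266.  277. ]
 [264.4 288.8]]
scene [[383.1 198.6]
 [379.9 190. ]
 [371.9 199.8]
 [362.2 187.8]
 [363.6 181. ]
 [353.9 183.6]
 [363.4 179.7]]
[519.6 159.6 139.9]
```

View pics/pin_top.png

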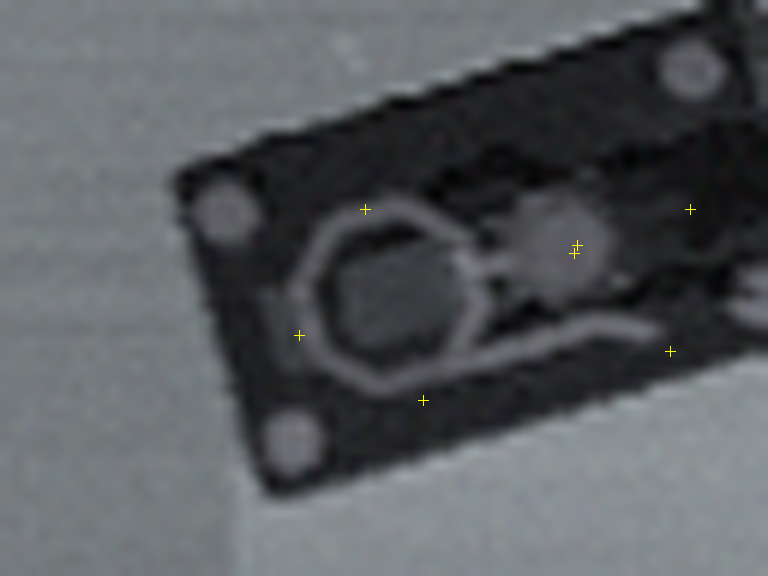

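View pics/pin_scene.png

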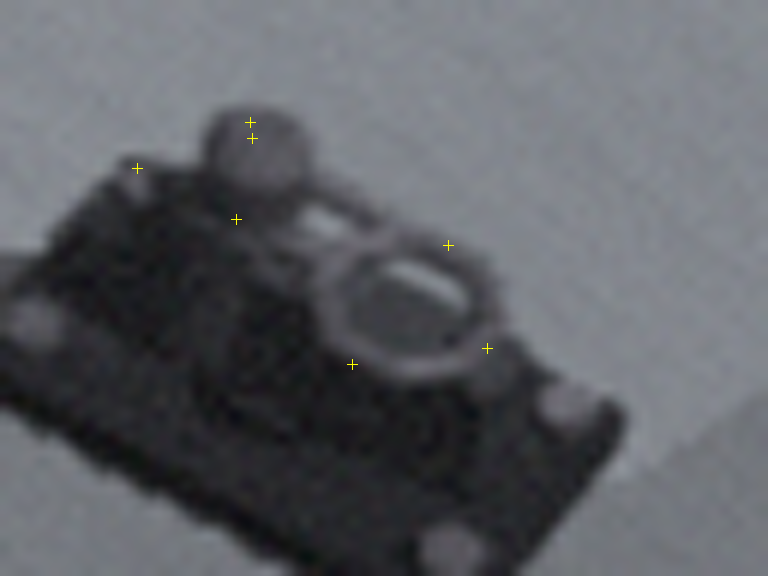

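```bash
cat > clipfit.py <<'E'
from h import *
from scipy.optimize import minimize
def seg(a,b,n=40): return np.linspace(a,b,n)
t=np.linspace(0,2*np.pi,9)+np.pi/8
oct_=[13/np.cos(np.pi/8)*np.array([np.cos(u),np.sin(u),0]) for u in t]
lines=[oct_,[np.array([-13,0,0]),np.array([-20.5,0,0])],[np.array([0,13.,0]),np.array([-32,13.5,0]),np.array([-39,19,0])]]
def tmpl(p,x,y,z,w,bb,S=8):
    c,s=np.cos(w),np.sin(w);R=np.array([[c,-s,0],[s,c,0],[0,0,1]])
    im=np.zeros(((bb[3]-bb[1])*S,(bb[2]-bb[0])*S),np.uint8)
    q=proj(p,[[x,y,z],[x,y+5,z]]); th=max(1,int(np.hypot(*(q[1]-q[0]))*S))
    for L in lines:
        uv=(proj(p,np.array(L)@R.T+[x,y,z])-[bb[0],bb[1]]+.5)*S
        cv2.polylines(im,[uv.astype(np.int32)],False,255,th)
    return cv2.GaussianBlur(cv2.resize(im,None,fx=1/S,fy=1/S,interpolation=cv2.INTER_AREA)/255.,(0,0),.6)
def ncc(p,g,v,z,pad=2):
    bb=None
    c=proj(p,[[v[0],v[1],z]])[0]
    bb=[int(c[0])-30,int(c[1])-22,int(c[0])+30,int(c[1])+22]
    T=tmpl(p,v[0],v[1],z,v[2]/50,bb); m=cv2.dilate((T>.1).astype(np.uint8),np.ones((5,5)))>0
    a=T[m];b=g[bb[1]:bb[3],bb[0]:bb[2]][m].astype(float)
    return np.corrcoef(a,b)[0,1]
E
python3 - <<'E'
from clipfit import *
np.set_printoptions(precision=2,suppress=True)
for n in('top','scene'):
    p=arm.capture(n); g=cv2.cvtColor(cv2.imread(f'pics/{n}0.png'),cv2.COLOR_BGR2GRAY)
    best=None
    for x in(440,444,448):
      for y in(56,60,64):
        for w in(1.75,1.85,1.95):
          v0=[x,y,w*50]; r=minimize(lambda v:-ncc(p,g,v,40),v0,method='Nelder-Mead',options=dict(initial_simplex=[v0,[x+4,y,w*50],[x,y+4,w*50],[x,y,w*50+4]],xatol=.05))
          if best is None or r.fun<best.fun:best=r
    print(n,best.x[:2],best.x[2]/50,best.fun)
    v=best.x;u=proj(p,[[v[0],v[1],40]])[0].astype(int);x0,y0=u[0]-32,u[1]-24;f=10
    im=cv2.resize(cv2.imread(f'pics/{n}0.png')[y0:y0+48,x0:x0+64],None,fx=f,fy=f,interpolation=cv2.INTER_CUBIC)
    c,s=np.cos(v[2]/50),np.sin(v[2]/50);R=np.array([[c,-s,0],[s,c,0],[0,0,1]])
    for L in lines: cv2.polylines(im,[((proj(p,np.array(L)@R.T+[v[0],v[1],40])-[x0,y0]+.5)*f).astype(np.int32)],False,(0,255,255),1)
    cv2.imwrite(f'pics/cf_{n}.png',im)
E
python3 -c "
import cv2,numpy as np
cv2.imwrite('pics/cf.png',cv2.resize(np.vstack([cv2.imread('pics/cf_top.png'),cv2.imread('pics/cf_scene.png')]),(400,600)))"
```

```text
top [444.78  60.45] 1.8493739274906207 -0.6640389636563271
scene [438.6   59.34] 1.7038493219539663 -0.1887854586778316
```

View pics/cf.png

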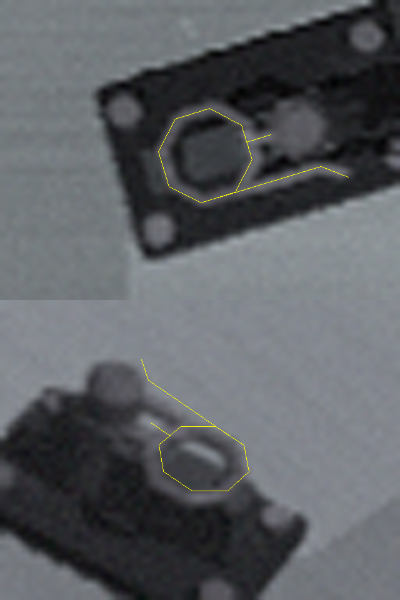

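Run:
```python
from h import *
np.set_printoptions(precision=1,suppress=True)
c=np.array([452.1,29.8,40]);d=np.array([np.cos(1.85),np.sin(1.85),0]);L=c+30*d
P={n:arm.capture(n) for n in('top','scene')}
def z(n,q,h):
    p=P[n];u=proj(p,[L])[0].astype(int);uv=np.array(q,float)
    return at_z(p,uv.reshape(-1,2)/12+[u[0]-32,u[1]-24]-.5,h)
print('loop',z('top',[392,292],40),z('scene',[409,308],40))
a,b=z('top',[[460,362],[590,322]],40);print('leg',a,b,np.arctan2(*(a-b)[[1,0]]))
a,b,e,f=z('top',[[225,212],[292,440],[692,70],[745,295]],12);print('bolts',a,b,e,f,'short side',np.arctan2(*(b-a)[[1,0]])+np.pi-np.pi/2,'long',np.arctan2(*(a-e)[[1,0]]))
print('pin top',z('top',[557,243],59),z('scene',[258,130],59))
a,b,e,f=z('scene',[[35,322],[445,550],[567,400],[135,170]],12);print('bolts',a,b,e,f)
```

```text
loop [[445.8  58.9  40. ]] [[443.4  60.   40. ]]
leg [434.7  48.5  40. ] [440.3  28.1  40. ] 1.8376095678130167
bolts [457.4  87.5  12. ] [420.7  77.3  12. ] [478.1  11.3  12. ] [441.7   3.6  12. ] short side -1.2979333022222441 long 1.836551674125499
pin top [[453.8  32.4  59. ]] [[450.2  29.   59. ]]
bolts [473.6   9.8  12. ] [454.1  85.   12. ] [415.9  75.   12. ] [437.3  -5.   12. ]
```

Run:
```python
from h import *
np.set_printoptions(precision=1,suppress=True)
p=arm.capture('scene');s=arm.read_state();c=np.array(s['ee_pos']);R=np.array(s['eef_rot']);o=s['opening'];print(c,o)
u=proj(p,[c])[0].astype(int);f=10;x0,y0=u[0]-30,u[1]-35
im=cv2.resize(p['image'][y0:y0+55,x0:x0+60,::-1],None,fx=f,fy=f,interpolation=cv2.INTER_CUBIC)
for sgn in(1,-1):
  for sx in(-11,11):
    for k,col in((0,(0,255,255)),(-4,(0,255,0)),(-10,(0,0,255))):
      X=c+R@np.array([sx,sgn*o/2,k]); q=(proj(p,[X])[0]-[x0,y0]+.5)*f
      cv2.drawMarker(im,tuple(int(v) for v in q),col,0,12,1)
im=cv2.convertScaleAbs(im,alpha=2.0); cv2.imwrite('pics/tip.png',im)
```

```text
[519.2 162.  139.9] 34.18184009203369
```

View pics/tip.png

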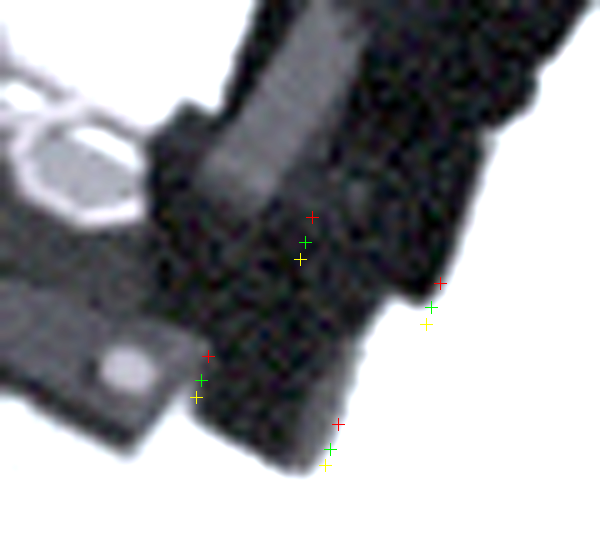

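```bash
python3 -m crank '[[-0.015,-0.02,-0.01,0,0,-0.009],[-0.030,-0.04,-0.02,0,0,-0.009],[-0.045,-0.06,-0.03,0,0,-0.009],[-0.060,-0.08,-0.04,0,0,-0.009],[-0.0755,-0.102,-0.05,0,0,-0.009]]' -0.3 40; python3 -m crank '[[0,0,0,0,0,0],[0,0,0,0,0,0],[0,0,0,0,0,0],[0,0,0,0,0,0]]'
python3 - <<'E'
from h import *
p=arm.capture('scene');crop(p,310,130,430,230,6,'pics/k1.png')
s=arm.read_state();c=np.array(s['ee_pos']);R=np.array(s['eef_rot']);print(c,s['opening'],s['eef_rot'],s['joint_positions'])
E
```

```text
t: 31.67
ee_pos: [443.3, 59.0, 89.5]
eef_rot: [[-0.266, 0.964, 0.001], [0.964, 0.266, 0.001], [0.001, 0.001, -1.0]]
contact_force: [-0.5, -0.6, 0.1]
opening: 55.4
t: 32.0
ee_pos: [445.0, 60.0, 90.3]
eef_rot: [[-0.265, 0.964, 0.002], [0.964, 0.265, 0.001], [0.001, 0.002, -1.0]]
contact_force: [0.1, -0.7, -0.5]
opening: 55.6
[444.92994492  59.95012738  90.23073756] 55.451113430997324 [[-2.65276995e-01  9.64170998e-01  1.54984791e-03]
 [ 9.64172031e-01  2.65275527e-01  1.09055499e-03]
 [ 6.40344772e-04  1.78361915e-03 -9.99998204e-01]] [ 0.30716436  0.49966866 -0.71032315  2.13214534  0.51728481  0.68258898
 -0.48614644]
```

View pics/k1.png

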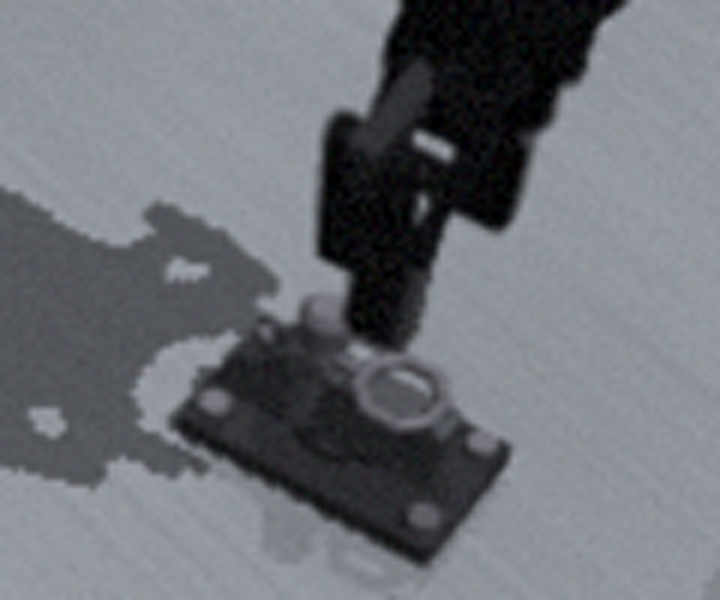

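```bash
python3 -m crank '[[0,0,-0.01,0,0,0],[0,0,-0.02,0,0,0],[0,0,-0.03,0,0,0],[0,0,-0.035,0,0,0],[0,0,-0.04,0,0,0]]'; python3 -m crank '[[0,0,-0.005,0,0,0],[0,0,-0.01,0,0,0],[0,0,-0.014,0,0,0],[0,0,-0.014,0,0,0],[0,0,-0.014,0,0,0]]'
python3 - <<'E'
from h import *
p=arm.capture('scene');crop(p,330,150,410,215,9,'pics/k2.png')
s=arm.read_state();c=np.array(s['ee_pos']);print(c,s['opening'],s['contact_force'])
p=arm.capture('top');crop(p,200,240,300,315,8,'pics/k2t.png')
E
```

```text
t: 32.47
ee_pos: [443.3, 58.6, 48.6]
eef_rot: [[-0.264, 0.964, -0.002], [0.964, 0.264, -0.0], [0.0, -0.002, -1.0]]
contact_force: [-0.5, -0.4, 0.6]
opening: 55.8
t: 32.88
ee_pos: [443.8, 58.5, 35.7]
eef_rot: [[-0.264, 0.965, -0.0], [0.965, 0.264, -0.0], [0.0, -0.0, -1.0]]
contact_force: [0.3, -0.1, 0.6]
opening: 55.2
[443.94824431  58.51390582  35.87444539] 55.46311981480464 [-0.21277706 -0.0718199   0.40175729]
```

View pics/k2.png

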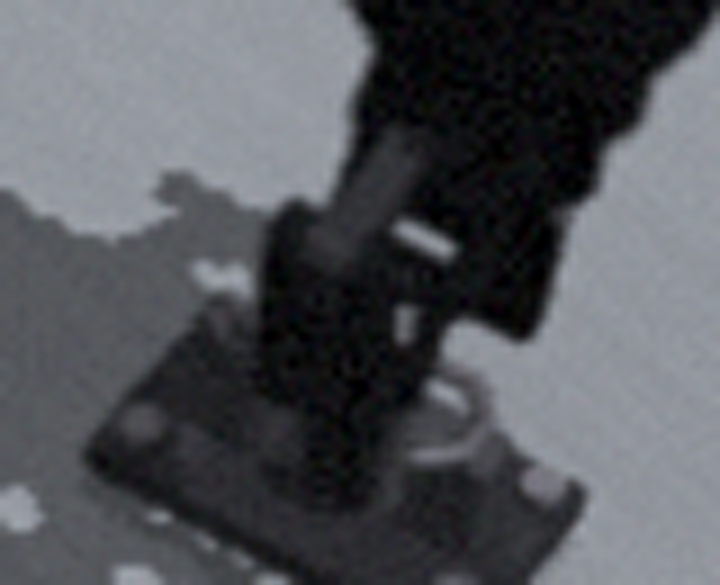

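View pics/k2t.png

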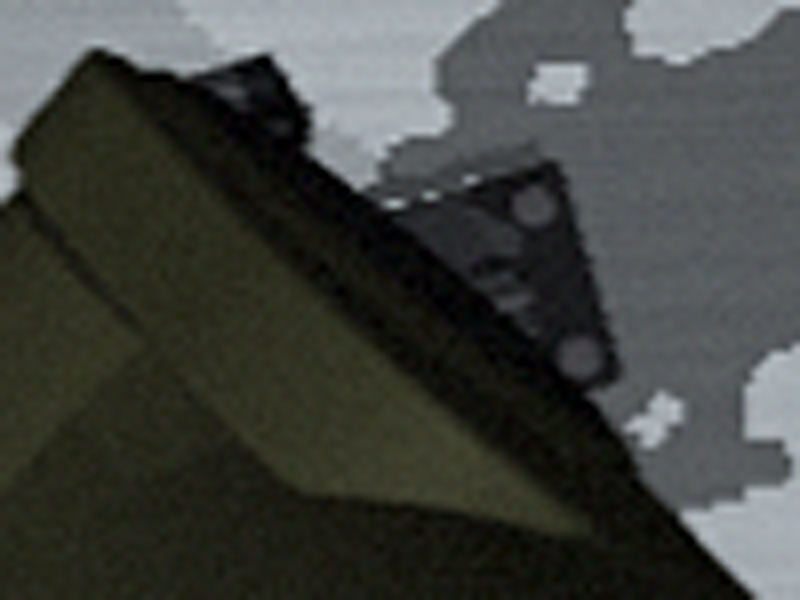

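```bash
python3 -m crank '[[0,0,-0.001,0,0,0],[0,0,-0.001,0,0,0],[0,0,-0.001,0,0,0],[0,0,-0.001,0,0,0],[0,0,-0.001,0,0,0]]' 1 40; python3 -m crank '[[0,0,0,0,0,0],[0,0,0,0,0,0],[0,0,0,0,0,0]]'
```

```text
t: 33.4
ee_pos: [444.0, 58.3, 35.0]
eef_rot: [[-0.264, 0.965, 0.0], [0.965, 0.264, -0.0], [-0.0, 0.0, -1.0]]
contact_force: [-1.6, -1.1, 5.8]
opening: 28.5
t: 33.65
ee_pos: [443.9, 58.3, 35.0]
eef_rot: [[-0.264, 0.965, 0.0], [0.965, 0.264, -0.0], [-0.0, 0.0, -1.0]]
contact_force: [-0.7, -0.3, 6.2]
opening: 29.0
```

```bash
python3 -m crank '[[-0.0013,0.0048,0,0,0,0],[-0.0026,0.0096,0,0,0,0],[-0.0040,0.0145,0,0,0,0],[-0.0053,0.0193,0,0,0,0],[-0.0066,0.0241,0,0,0,0]]'; python3 -m crank '[[-0.0013,0.0048,0,0,0,0],[-0.0026,0.0096,0,0,0,0],[-0.0040,0.0145,0,0,0,0],[-0.0053,0.0193,0,0,0,0],[-0.0066,0.0241,0,0,0,0]]';  python3 -m crank '[[0,0,0,0,0,0],[0,0,0,0,0,0]]'
python3 - <<'E'
from h import *
p=arm.capture('scene');crop(p,330,150,430,230,8,'pics/k3.png')
s=arm.read_state();c=np.array(s['ee_pos']);print(c,s['opening'],s['contact_force'])
E
```

```text
t: 34.07
ee_pos: [437.2, 82.6, 34.8]
eef_rot: [[-0.264, 0.965, 0.0], [0.965, 0.264, -0.001], [-0.001, -0.0, -1.0]]
contact_force: [1.0, -3.0, 4.8]
opening: 28.7
t: 34.48
ee_pos: [430.3, 107.6, 34.7]
eef_rot: [[-0.264, 0.964, -0.0], [0.964, 0.264, 0.001], [0.001, -0.0, -1.0]]
contact_force: [-0.0, -0.6, 1.8]
opening: 28.8
t: 34.65
ee_pos: [430.4, 107.6, 34.7]
eef_rot: [[-0.265, 0.964, -0.0], [0.964, 0.265, 0.001], [0.001, 0.0, -1.0]]
contact_force: [-0.6, 1.0, 1.5]
opening: 28.9
[430.53261552 107.31906276  34.71753173] 29.02070412304799 [-0.4109328   1.63656148  1.74280581]
```

View pics/k3.png

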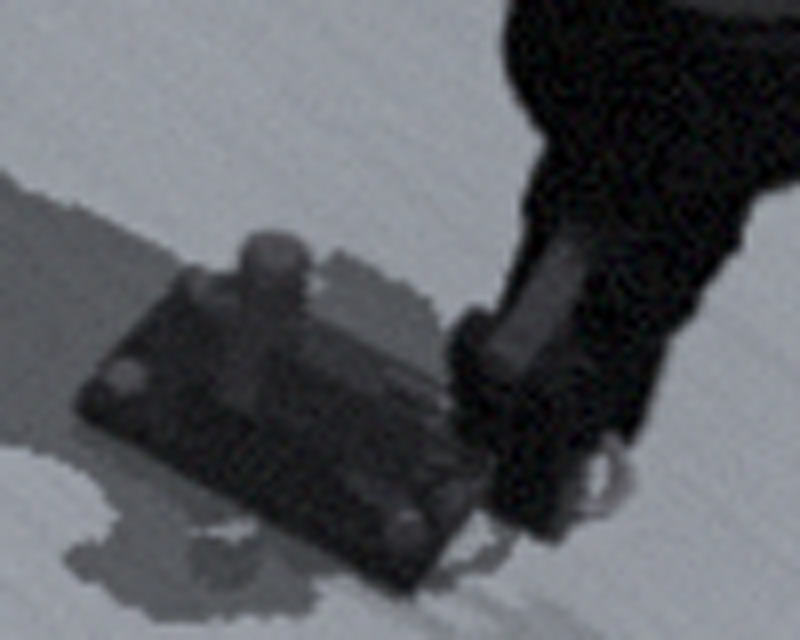

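```bash
python3 -m crank '[[0,0,0.008,0,0,0],[0,0,0.02,0,0,0],[0,0,0.035,0,0,0],[0,0,0.05,0,0,0],[0,0,0.06,0,0,0]]'; python3 -m crank '[[0.003,0.02,0,0,0,-0.012],[0.006,0.04,0,0,0,-0.024],[0.009,0.06,0,0,0,-0.036],[0.012,0.083,0,0,0,-0.048],[0.015,0.104,0,0,0,-0.058]]'; python3 -m crank '[[0.003,0.02,0,0,0,-0.012],[0.006,0.04,0,0,0,-0.024],[0.009,0.06,0,0,0,-0.036],[0.012,0.083,0,0,0,-0.048],[0.015,0.105,0,0,0,-0.058]]';python3 -m crank '[[0,0,-0.015,0,0,0],[0,0,-0.03,0,0,0],[0,0,-0.045,0,0,0],[0,0,-0.05,0,0,0],[0,0,-0.05,0,0,0]]';python3 -m crank '[[0,0,0,0,0,0],[0,0,0,0,0,0],[0,0,0,0,0,0]]'
python3 - <<'E'
from h import *
p=arm.capture('scene');crop(p,400,200,530,310,6,'pics/k4.png')
s=arm.read_state();c=np.array(s['ee_pos']);print(c,s['opening'],s['eef_rot'])
p=arm.capture('top');crop(p,60,200,190,320,6,'pics/k4t.png')
E
```

```text
t: 35.12
ee_pos: [430.8, 106.5, 96.2]
eef_rot: [[-0.263, 0.965, 0.0], [0.965, 0.263, 0.0], [0.0, 0.0, -1.0]]
contact_force: [0.2, -0.4, -0.7]
opening: 28.7
t: 35.53
ee_pos: [445.8, 211.4, 95.1]
eef_rot: [[-0.206, 0.979, -0.0], [0.979, 0.206, 0.0], [0.0, -0.0, -1.0]]
contact_force: [-0.3, 0.8, 0.0]
opening: 28.8
t: 35.95
ee_pos: [460.7, 316.3, 95.0]
eef_rot: [[-0.149, 0.989, -0.0], [0.989, 0.149, -0.0], [-0.0, -0.001, -1.0]]
contact_force: [-0.3, 0.3, -0.2]
opening: 28.9
t: 36.37
ee_pos: [460.1, 314.8, 43.8]
eef_rot: [[-0.15, 0.989, -0.002], [0.989, 0.15, -0.002], [-0.001, -0.002, -1.0]]
contact_force: [0.0, -0.0, 0.0]
opening: 29.3
t: 36.62
ee_pos: [461.2, 315.9, 45.7]
eef_rot: [[-0.15, 0.989, 0.001], [0.989, 0.15, 0.001], [0.001, 0.001, -1.0]]
contact_force: [-0.2, -0.4, -0.6]
opening: 29.0
[461.12939392 315.83663023  45.63560095] 28.81266066656848 [[-1.50047466e-01  9.88678183e-01  1.09890137e-03]
 [ 9.88678634e-01  1.50046715e-01  7.36484149e-04]
 [ 5.63259269e-04  1.19696789e-03 -9.99999125e-01]]
```

View pics/k4.png

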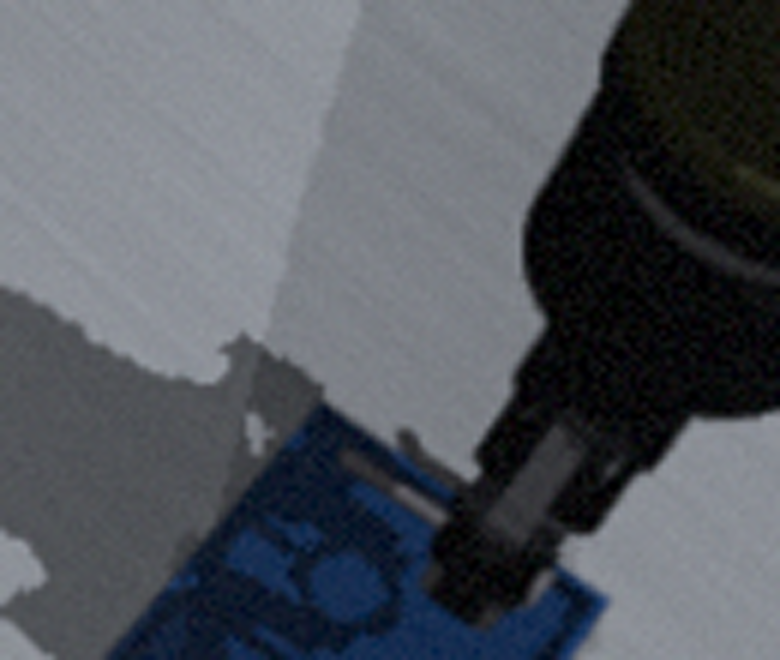

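View pics/k4t.png

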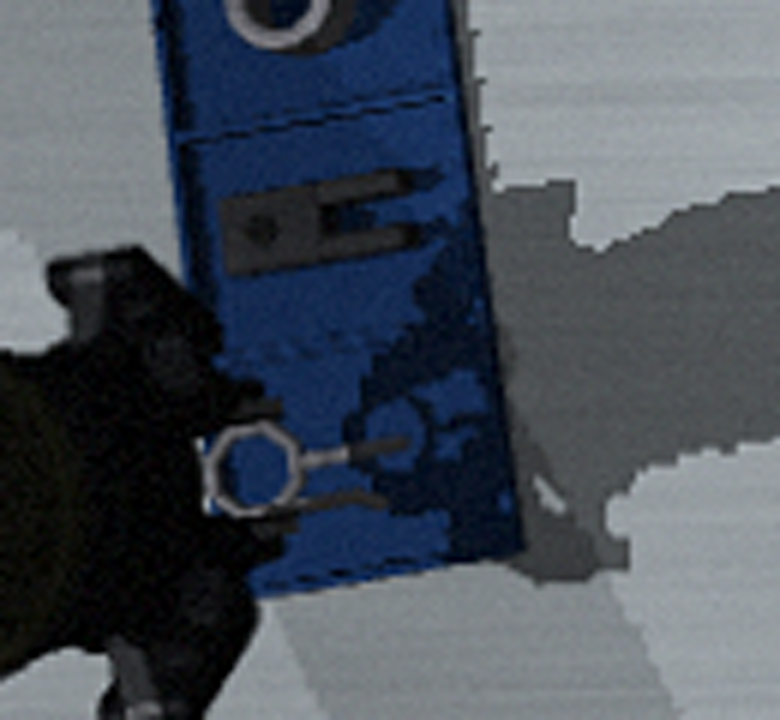

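```bash
python3 -m crank '[[0,0,-0.015,0,0,0],[0,0,-0.025,0,0,0],[0,0,-0.032,0,0,0],[0,0,-0.037,0,0,0],[0,0,-0.038,0,0,0]]'; python3 -m crank '[[0,0,0,0,0,0],[0,0,-0.001,0,0,0],[0,0,-0.001,0,0,0]]'; python3 -m crank '[[0,0,-0.001,0,0,0],[0,0,-0.001,0,0,0],[0,0,-0.001,0,0,0]]'
python3 - <<'E'
from h import *
p=arm.capture('scene');crop(p,400,200,530,310,6,'pics/k5.png')
p=arm.capture('top');crop(p,60,200,190,320,6,'pics/k5t.png')
E
```

```text
t: 37.13
ee_pos: [460.2, 315.3, 5.8]
eef_rot: [[-0.151, 0.989, -0.001], [0.989, 0.151, -0.001], [-0.001, -0.001, -1.0]]
contact_force: [0.8, 0.4, -0.7]
opening: 28.9
t: 37.38
ee_pos: [460.8, 315.8, 6.0]
eef_rot: [[-0.15, 0.989, 0.0], [0.989, 0.15, 0.0], [0.0, 0.0, -1.0]]
contact_force: [0.2, 0.3, -0.1]
opening: 28.5
t: 37.63
ee_pos: [460.8, 315.7, 4.9]
eef_rot: [[-0.15, 0.989, 0.0], [0.989, 0.15, 0.0], [0.0, 0.0, -1.0]]
contact_force: [-0.6, 0.3, -0.6]
opening: 28.6
```

View pics/k5t.png

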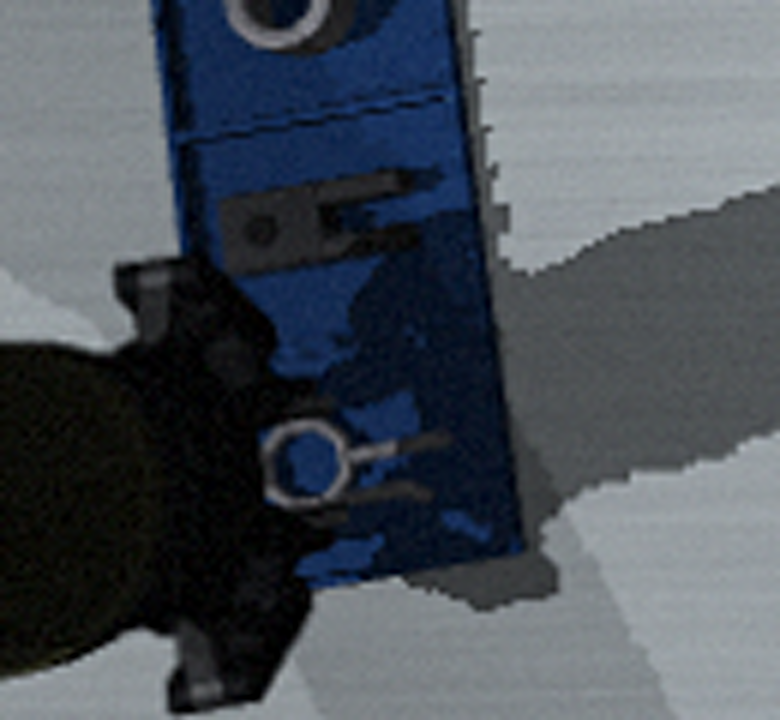

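```bash
python3 -m crank '[[0,0,-0.0005,0,0,0],[0,0,-0.001,0,0,0],[0,0,-0.001,0,0,0]]'; python3 -m crank '[[0,0,-0.0005,0,0,0],[0,0,-0.001,0,0,0],[0,0,-0.001,0,0,0]]'; python3 -m crank '[[0,0,-0.0005,0,0,0],[0,0,-0.0005,0,0,0]]'
```

```text
t: 37.98
ee_pos: [460.6, 315.6, 3.7]
eef_rot: [[-0.15, 0.989, -0.0], [0.989, 0.15, -0.0], [-0.0, -0.0, -1.0]]
contact_force: [-0.7, 0.1, -0.6]
opening: 28.7
t: 38.23
ee_pos: [460.7, 315.7, 2.9]
eef_rot: [[-0.15, 0.989, 0.0], [0.989, 0.15, -0.0], [-0.0, 0.0, -1.0]]
contact_force: [-0.2, 0.0, 1.8]
opening: 28.7
t: 38.4
ee_pos: [460.7, 315.7, 2.9]
eef_rot: [[-0.15, 0.989, 0.001], [0.989, 0.15, -0.0], [-0.0, 0.001, -1.0]]
contact_force: [-1.2, -1.9, 7.3]
opening: 28.8
```

```bash
python3 -m crank '[[0,0,0.0005,0,0,0],[0,0,0.0005,0,0,0],[0,0,0.0005,0,0,0],[0,0,0.0005,0,0,0]]' 0.17; python3 -m crank '[[0,0,0.003,0,0,0],[0,0,0.01,0,0,0],[0,0,0.025,0,0,0],[0,0,0.05,0,0,0],[0,0,0.08,0,0,0]]';python3 -m crank '[[0,0,0.03,0,0,0],[0,0,0.06,0,0,0],[0,-0.03,0.06,0,0,0],[0,-0.06,0.06,0,0,0],[0,-0.09,0.06,0,0,0]]';python3 -m crank '[[0,-0.03,0,0,0,0],[0,-0.06,0,0,0,0],[0,-0.09,0,0,0,0],[0,-0.12,0,0,0,0],[0,-0.15,0,0,0,0]]';python3 -m crank '[[0,-0.03,0,0,0,0],[0,-0.06,0,0,0,0],[0,-0.09,0,0,0,0],[0,-0.12,0,0,0,0],[0,-0.15,0,0,0,0]]';python3 -m crank '[[0,0,0,0,0,0],[0,0,0,0,0,0]]'
python3 - <<'E'
from h import *
p=arm.capture('scene');cv2.imwrite('pics/f.png',p['image'][:,:,::-1]);crop(p,350,240,520,400,4,'pics/k6.png')
p=arm.capture('top');cv2.imwrite('pics/ft.png',p['image'][:,:,::-1])
E
```

```text
t: 38.73
ee_pos: [460.7, 315.6, 2.6]
eef_rot: [[-0.15, 0.989, -0.0], [0.989, 0.15, -0.0], [0.0, -0.0, -1.0]]
contact_force: [0.1, -0.2, 0.1]
opening: 35.3
t: 39.15
ee_pos: [459.7, 315.1, 83.0]
eef_rot: [[-0.151, 0.989, -0.003], [0.989, 0.151, -0.001], [-0.001, -0.003, -1.0]]
contact_force: [0.7, 0.3, -0.0]
opening: 35.4
t: 39.57
ee_pos: [460.6, 225.2, 144.0]
eef_rot: [[-0.152, 0.988, 0.002], [0.988, 0.152, 0.001], [0.0, 0.002, -1.0]]
contact_force: [0.4, 0.1, -0.7]
opening: 35.1
t: 39.98
ee_pos: [460.4, 74.3, 143.4]
eef_rot: [[-0.151, 0.989, 0.001], [0.989, 0.151, -0.0], [-0.0, 0.001, -1.0]]
contact_force: [0.8, -1.0, -0.7]
opening: 34.9
t: 40.4
ee_pos: [460.5, -75.7, 143.5]
eef_rot: [[-0.151, 0.989, 0.001], [0.989, 0.151, -0.0], [-0.0, 0.001, -1.0]]
contact_force: [0.7, -0.0, 0.2]
opening: 35.6
t: 40.57
ee_pos: [460.4, -76.2, 143.1]
eef_rot: [[-0.146, 0.989, -0.0], [0.989, 0.146, -0.0], [-0.0, -0.0, -1.0]]
contact_force: [-0.5, 1.3, -0.6]
opening: 35.6
```

View pics/k6.png

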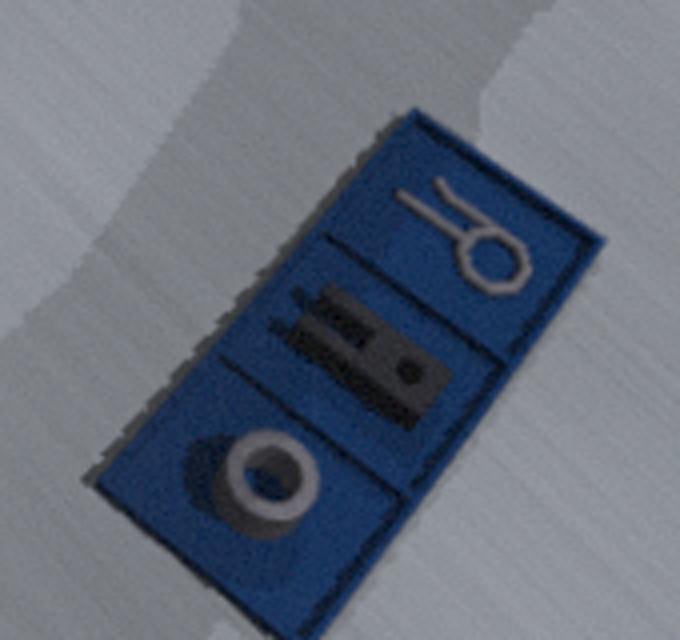

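View pics/f.png

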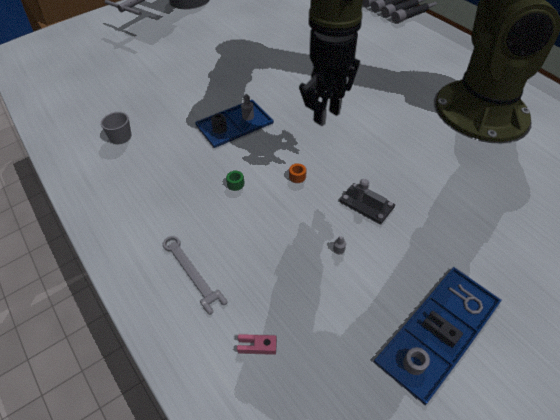

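View pics/ft.png

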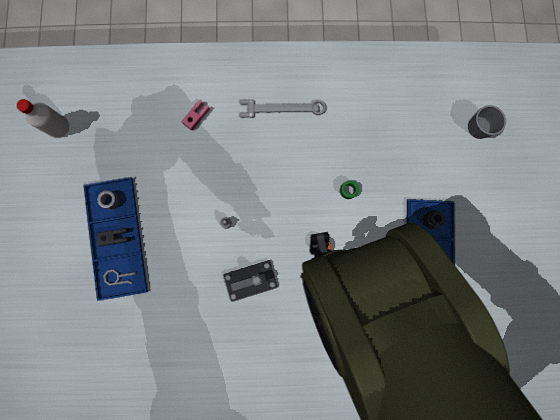

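All five parts are in place: the nozzle and nut stand in the two-compartment tray (scene 247,108 and 218,124). The clip and clamp lie flat and the sleeve stands in the three-compartment tray (scene 467,298; 441,328; 417,360). The short nozzle at (340,245) and the look-alikes have not moved, and the arm is clear.

```bash
python3 -c "
from plant import arm
print(arm.finish_job(), arm.read_state()['t'])"
```

```text
the job is handed in; nothing more can be done
the job is handed in; nothing more can be done
```

Both kits are made up and the job is handed in, at about 41 s of the 128 s allowed.

- **Two-compartment tray:** the tall nozzle and the hexagonal cap nut stand upright, one to a compartment.
- **Three-compartment tray:** the grey sleeve stands on end, and the dark forked clamp lies flat. The R-clip, pulled about 49 mm sideways out of the pin before lifting, also lies flat.

**Last checks:** The final scene picture shows every part in its own compartment. I lowered each part until the wrist force showed contact, then opened the gripper and backed away. The highest wrist-force component I saw reported was about 12 N. The short nozzle, the green and orange sleeves and the pink clamp were not touched and still stood in place.

**What disagreed:**
- The two cameras differed by about 2–4 mm in x, so I used averages.
- My automatic fit of the clip was poor in the scene picture (correlation 0.19), so I placed the clip by hand measurement instead.
- The gripper's opening read about 1–2.5 mm under the nominal width of every part.
- In the last top picture the arm hid the tall nozzle and part of its tray, so that tray was checked only in the scene picture.

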